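# Move a boring bar from its storage socket to the setting cradle by way of V-blocks

## Task

The boring bar stands shank down in the wooden storage block. Take it out by its head, lay it gently - do not let it drop - in the pair of V-blocks with its shank end towards their end plate, and let go, so that you can take it afresh across its shank; then lay it on the rail of the green setting cradle with the cutting insert on top and slide it in under the sprung roller until its shank end is hard up against the stop. Leave it there, let go, and do not shift the loose T-bolts or the mallet.

Things in the scene. Friction and masses are not known exactly. Their poses are not given: they have to be found in the camera images.
- bar: Steel boring bar, 160 mm long, about 0.7 kg. Own x axis along it from head (-80 mm) to shank end (+80); centre line at y = +1, z = +17 mm, mass centre near x = 0. Round shank 34 mm thick, x = -44 to 80; square head 34 x 34 mm, flush with it, x = -74 to -44. Starts upright, head up, x pointing down, own z roughly along tool_stand's x.
- bar_insert (a point): The small cutting insert, at the bar's x = -77 mm: 4 mm thick, stands out 6 mm beyond the head's end face and 2 mm beyond its -y flat; 10 mm wide, all on the -y side of the centre line (8 to 19 mm off it), 7 to 11 mm towards +z. Its face looks along the bar's +z (insert on top = bar's +z up). Axes as the bar's.
- bar_neck (a point): Point on the bar's centre line at its head end, x = -54 mm on the bar (26 mm from the insert's tip), axes as the bar's: where it can be held from above when it stands, across the +y and -y sides, without touching the insert.
- bar_mid (a point): Point on the bar's centre line on the shank, 20 mm from the bar's middle towards the shank end, axes as the bar's: where it can be gripped across once it lies in the V-blocks (it is then in the gap between them).
- bar_foot (a point): Centre of the flat end face of the shank, 80 mm from the bar's middle, axes as the bar's.
- tool_stand: Fixed wooden block 120 x 66 mm, 82 mm high, on a steel foot 128 x 74 mm, with two round sockets 39 mm wide and 70 mm deep (their floor 12 mm above the bench) at x = -27 mm (the bar stands in it) and x = +27 mm (empty). Origin at the centre of the underside, z up.
- v_rest: Fixed pair of steel V-blocks on a 10 mm base, 84 mm wide, x = -36 to 98. Origin on the bench, z up, x along the grooves towards the end plate. 90 degree grooves, apex 38 mm up on y = 0, open +-28 mm at the top, 66 mm up; blocks 68 mm wide at x = -28 to -6 and 48 to 72 mm. A 34 mm bar lying in both has its centre line 62 mm above the bench.
- v_gap (a point): Point between the two V-blocks on the line where the bar's centre will lie, 62 mm up, 21 mm from v_rest's origin along x. The gap is 54 mm long and open for fingers down to the base plate. Axes as v_rest's.
- v_plate (a point): Point on the inner face of the V-blocks' end plate, 62 mm up, 80 mm from v_rest's origin along x; plate 54 mm wide, 82 mm high. A bar with its shank end here has its neck 54 mm before v_rest's origin, overhanging: only the bench is below it. Axes as v_rest's.
- cradle: Fixed green setting cradle. Origin on the bench, z up, x along the rail towards the stop. Base 14 mm thick, 92 mm wide, x = -132 to 106. Rail 24 mm wide, top 45 mm up, x = -120 to 80. Guide cheeks 39 mm apart, flared at the top: a low pair at x = -116 to -92, 58 mm high, a high pair at x = 22 to 78, 76 mm high; between the pairs both sides are open for fingers down to the base.
- cradle_stop (a point): Centre of the cradle's stop face, 62 mm up (the height of the centre line of a bar on the rail), 80 mm from the cradle's origin along x, axes as the cradle's. The bar is home with its shank end against it, its middle then over the cradle's origin.
- cradle_lay (a point): Where the bar's middle goes when it is first laid on the rail (45 mm before the cradle's origin, 62 mm up; 10 mm either way will do): its shank end is then 45 mm short of the stop, 18 mm short of touching the sprung roller. Axes as the cradle's.
- hold_down (a joint): Height of the sprung brass roller, m: 0 down, about 0.002 riding on the shank, 0.008 at most. Roller 22 mm thick, across the rail at the cradle's x = 60 mm, lowest point 76.5 mm up when down, in a yoke at x = 46 to 74 mm that is 142 mm high. It gives at 3 N and presses 5 N on the bar; sliding in under it takes 8 to 15 N with friction.
- bolt_a: Loose T-bolt with square nut, about 150 x 45 x 45 mm, a bystander; origin under its centre.
- bolt_b: Loose T-bolt, about 140 x 45 x 45 mm, a bystander; origin under its centre.
- bolt_c: Loose T-bolt, about 140 x 45 x 45 mm, a bystander; origin under its centre.
- mallet: Loose soft mallet with a red handle, 230 mm long, a bystander; origin under its centre.

How it is judged:
By the outcome, as a careful person would: the job done as asked, in the order asked, and still so for the second after the job is handed in, with the robot touching nothing.
It also fails if it takes over 69 s, if anything falls off the work surface, if the arm or the gripper's body presses on something with over 40 N, if the wrist force passes 120 N, or if a joint passes its speed limit or range.

## Robot

A 7-joint arm with a two-finger parallel gripper is mounted at the origin on a cart in front of the work surface, level with it; the furniture and walls round the work are solid. World frame = base frame: x ahead of the robot, y to its left, z up, the work surface at z = 0. Lengths are in mm, angles in rad, forces in N, time in s.
With the tool pointing down it reaches from about 350 to 900 mm from the base axis. Payload 7.2 kg.
Tool frame: the origin (TCP) lies midway between the tips of the shut fingers; the grasp point (between the pads) lies 19 mm behind it; z points along the fingers, y is the direction in which the jaws open and shut (so a half turn about z gives the same grasp; the last joint's range is limited). The gripper opens to 88 mm and grips with 3 to 60 N. Pads are 20 mm wide; open, the fingers measure 115 mm over their backs; the gripper's body (75 mm by 178 mm) begins 61 mm behind the grasp point.
Start: joints at [-1.18, 0.411, -0.013, 1.596, 0.006, 1.134, -0.082], TCP at [276.805, 560.364, 222.653] pointing down, gripper open.
Joint ranges: [-2.95, 2.95], [-0.29, 1.99], [-1.47, 1.44], [0.14, 2.54], [-1.03, 4.17], [0.13, 1.85], [-2.86, 2.86]. Speed limits (rad/s): [2.39, 2.39, 3.01, 3.01, 3.14, 3.14, 3.14].

## Interface

Orientations are given as a unit quaternion [x, y, z, w].
In Python, from cell import env, cams gives the robot as it stands.
- The arm moves only by the tool jog_arm, never from a script. Its arguments are lists of equal length, an entry for each row: "fingers": the gripper's target within -1 to 1 (fully open at 1, half-way at 0, shut at -1); "travel": the shift along the tool's x, y, z in cm, a list of three; "turn": the turn about the tool's z in rad. A call has 1 to 20 rows; each row shifts and turns the pose as measured when the row begins, along the tool's axes as they then stand; what a row does not reach is not made up. A row lasts 1/12 s, in which the tool goes at most 41.7 mm and 7.16 degrees, less where a joint would pass 70% of its speed; a pose out of reach is approached as far as the arm can. A call with a gripper value outside its range is refused whole. The fingers move at their own pace and stop on an object; the grip force is fixed at half the most. Time passes only in rows, so rows that do not move let the fingers close. It gives the time, the measured TCP pose, the force and the opening at its end, in the units of the state.
- env.get_obs(): the state, without advancing time (a new reading comes with each control period).
- cams.snapshot(name): name is "scene" or "top" or "wrist"; returns a dict with "img" (420x560x3 uint8, red, green, blue), "z_map" (420x560 float32, mm along the optical axis (not along the pixel's ray), 0 where there is no reading), "K" (3x3 intrinsics, pixels), "rvec" (rotation vector, rad) and "tvec" (3), from world to camera coordinates, as OpenCV has them; the wrist camera has in their place "T_tool_cam" (4x4, takes a point from camera to tool coordinates, whose origin is the TCP and whose axes are the flange's). Camera axes: x right, y down, z forward; pixel columns grow to the right and rows downward; lengths in mm; the calibration is good to about 2 mm. A picture is of the moment at which its call begins: read the wrist's pose just before it.
- env.close_job(): hands the job in, once; it reports no verdict.
The state is a dict: "time_s": time; "joints": joint angles; "qd": joint speeds; "joint_efforts": joint torques, N m; "tcp_pos": TCP position; "tcp_rot": TCP orientation; "wrist_force": force on the tool from outside, world axes, zero at the start; "moment": the same for the moment, N m; "opening": finger opening in mm.
Only numpy, scipy, OpenCV 4.12 (cv2) and the standard library are available. Lean on these libraries where they do the work, as an engineer would, in place of code of your own. Each camera call takes 0.05 s, during which the arm holds its last target. There are 200 camera calls.

## Working session

There is one attempt and no reset: what is moved stays moved. The work goes in short steps, Python scripts to look and compute and a tool call to move; the robot and the scene stay as the last step left them, time stands still between calls to the robot, and variables do not carry over. Pictures are saved under pics/ and viewed, about 8 in all and at most 12, crops included, and the job is handed in when it is done.

Besides the shell and the picture viewer there is one more tool, called as name(argument=value, ...) on one line, values as JSON. jog_arm: Moves the arm, as the interface text tells. Its arguments: {"type":"object","properties":{"fingers":{"type":"array"},"travel":{"type":"array"},"turn":{"type":"array"}},"required":["fingers","travel","turn"]}

```bash
ls; mkdir -p pics; cat > h.py <<'E'
import numpy as np,cv2
from cell import env,cams
from scipy.spatial.transform import Rotation as R
def pts(s,obs=None):
    z=s["z_map"];K=s["K"];v,u=np.mgrid[:z.shape[0],:z.shape[1]]
    P=np.stack([(u-K[0,2])/K[0,0]*z,(v-K[1,2])/K[1,1]*z,z],-1)
    if "rvec" in s:
        M=cv2.Rodrigues(np.array(s["rvec"],float))[0];return (P-np.array(s["tvec"]).ravel())@M
    T=np.array(s["T_tool_cam"]);P=P@T[:3,:3].T+T[:3,3]
    return P@R.from_quat(obs["tcp_rot"]).as_matrix().T+np.array(obs["tcp_pos"])
def save(n,im): cv2.imwrite("pics/"+n,im[...,::-1])
E
python3 - <<'E'
from h import *
o=env.get_obs();print({k:np.round(v,3).tolist() for k,v in o.items()})
for n in("top","scene"):
    s=cams.snapshot(n);np.savez(n+".npz",**s);save(n+".png",s["img"])
    print(n,s["K"],s["rvec"],s["tvec"],(s["z_map"]>0).mean())
E
```

```text
pics
{'time_s': 0.0, 'joints': [-1.18, 0.412, -0.013, 1.597, 0.006, 1.134, -0.082], 'qd': [0.0, -0.001, -0.001, 0.001, 0.0, 0.001, 0.001], 'joint_efforts': [0.0, -58.795, 0.642, -29.11, -0.054, 0.018, 0.0], 'tcp_pos': [276.565, 559.931, 221.821], 'tcp_rot': [0.227, 0.974, -0.001, -0.0], 'wrist_force': [0.129, 0.445, 0.353], 'moment': [0.009, 0.011, 0.033], 'opening': 87.565}
top [[401.01308315   0.         280.20433728]
 [  0.         401.01308315 211.52639404]
 [  0.           0.           1.        ]] [ 2.12675178 -2.09719541  0.21455078] [-206.97237567  490.21237599  880.62573614] 0.9960246598639456
scene [[516.15858253   0.         270.0080695 ]
 [  0.         516.15858253 214.92229123]
 [  0.           0.           1.        ]] [ 2.21874647 -0.86852705  0.34851555] [-492.17007196  216.98813825 1142.42377701] 0.9961267006802721
```

View pics/top.png

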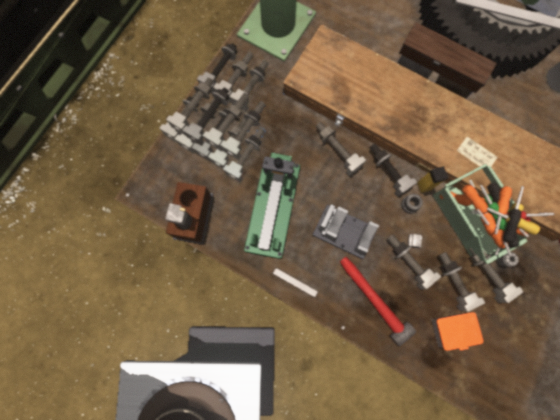

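View pics/scene.png

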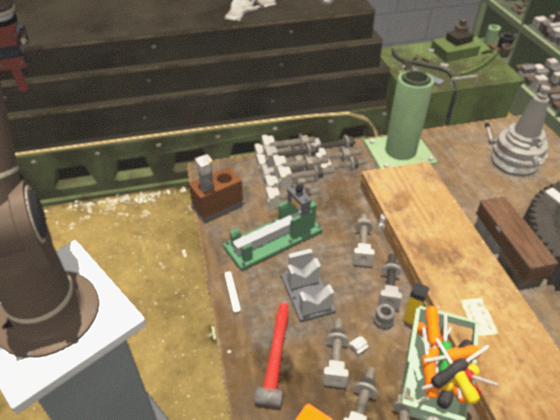

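The top view shows the stand at about (187,212) with the bar head at (177,214), the cradle at (272,205) with its yoke near (279,165), and the V-blocks at (347,232). The scene view shows the same layout, with the mallet near (275,350). Next I'll get point clouds and an enlarged crop.

```bash
python3 - <<'E'
from h import *
s=dict(np.load("top.npz"));P=pts(s)
im=s["img"]
# ortho height map crop and colour enlargement
c=im[140:270,150:400];c=cv2.resize(c,None,fx=3,fy=3,interpolation=cv2.INTER_CUBIC)
z=np.clip(P[140:270,150:400,2],0,160)/160*255
zz=cv2.applyColorMap(cv2.resize(z.astype(np.uint8),None,fx=3,fy=3,interpolation=cv2.INTER_NEAREST),cv2.COLORMAP_JET)[...,::-1]
out=np.vstack([c,zz]);save("crop.png",cv2.resize(out,None,fx=.77,fy=.77))
for u,v in [(177,214),(187,195),(195,215),(272,205),(265,240),(279,165),(335,220),(368,236),(347,232),(375,300),(340,145),(392,170),(295,283),(412,260)]:
    print((u,v),P[v,u].round(0))
hsv=cv2.cvtColor(im,cv2.COLOR_RGB2HSV)
def rect(m,name):
    p=P[m][:,:2].astype(np.float32);(c,wh,a)=cv2.minAreaRect(p);print(name,len(p),np.round(c,1),np.round(wh,1),round(a,1),cv2.boxPoints((c,wh,a)).round(0).tolist())
X,Y,Z=P[...,0],P[...,1],P[...,2]
v,u=np.mgrid[:420,:560]
win=lambda a,b,c,d:(u>=a)&(u<b)&(v>=c)&(v<d)
rect(win(155,220,170,250)&(abs(Z-82)<5),"stand top")
rect(win(155,220,170,250)&(Z>135),"bar head")
rect(win(240,310,145,262)&(abs(Z-45)<3),"rail")
rect(win(240,310,145,262)&(abs(Z-14)<4)&(hsv[...,1]>60),"cr base")
rect(win(240,310,145,262)&(Z>130),"yoke")
rect(win(310,385,195,262)&(abs(Z-82)<4),"vplate")
rect(win(310,385,195,262)&(Z>30)&(Z<76),"vblocks")
rect(win(310,385,195,262)&(Z>6),"v all")
E
```

```text
(177, 214) [461.   9. 164.]
(187, 195) [531.  20.  45.]
(195, 215) [476. -10.  82.]
(272, 205) [ 510. -181.   43.]
(265, 240) [ 427. -166.   46.]
(279, 165) [ 577. -196.  139.]
(335, 220) [ 476. -328.   44.]
(368, 236) [ 440. -404.   43.]
(347, 232) [ 454. -361.    9.]
(375, 300) [ 295. -419.   26.]
(340, 145) [ 667. -345.   29.]
(392, 170) [ 604. -470.   29.]
(295, 283) [ 331. -237.    8.]
(412, 260) [ 387. -507.   30.]
stand top 942 [489.3  12. ] [ 66.8 121.1] 81.5 [[424.0, -12.0], [544.0, -30.0], [554.0, 36.0], [434.0, 54.0]]
bar head 353 [396.6 -91.7] [289.6  38.4] 57.8 [[303.0, -204.0], [336.0, -224.0], [490.0, 21.0], [457.0, 41.0]]
rail 722 [ 526.  -162.1] [245.2 101.2] 7.8 [[398.0, -129.0], [411.0, -229.0], [654.0, -196.0], [641.0, -95.0]]
cr base 291 [ 524.7 -161. ] [135.5 253.8] 79.6 [[388.0, -205.0], [637.0, -250.0], [662.0, -117.0], [412.0, -72.0]]
yoke 95 [ 449.  -195.7] [291.5  17.2] 0.6 [[303.0, -189.0], [303.0, -206.0], [595.0, -203.0], [595.0, -185.0]]
vplate 105 [ 478.7 -306.9] [10.  53.4] 65.3 [[452.0, -300.0], [501.0, -323.0], [505.0, -313.0], [456.0, -291.0]]
vblocks 796 [ 456.  -355.7] [118.   68.8] 65.2 [[400.0, -395.0], [462.0, -424.0], [512.0, -317.0], [449.0, -288.0]]
v all 2013 [ 383.7 -319.6] [134.5 247.4] 63.4 [[243.0, -324.0], [464.0, -435.0], [524.0, -315.0], [303.0, -204.0]]
```

View pics/crop.png

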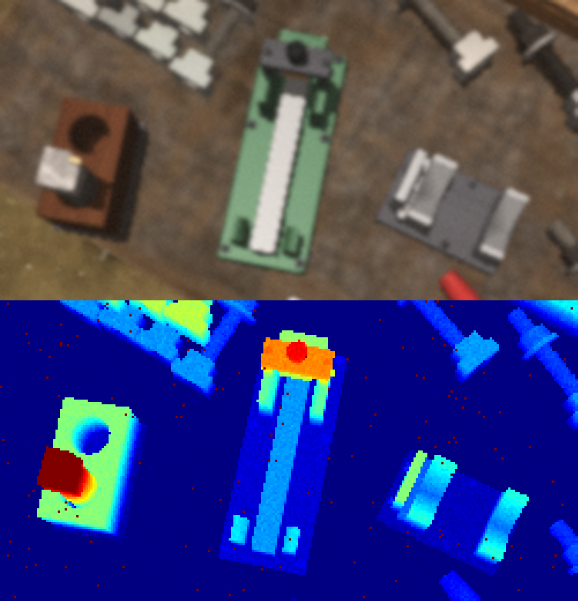

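The crop shows the V-block end plate on the left, facing the cradle, and the insert towards the upper right of the head. The cradle's stop and yoke end is at the top. Before fine measuring I'll go above the stand, turning the jaws to the side that leaves wrist range for later.

jog_arm(fingers=[1,1,1,1,1,1,1,1,1,1,1,1,1,1,1,1,1,1,1,1], travel=[[0,0,-2],[-2.5,-2.5,-0.4],[-2.5,-2.5,-0.4],[-2.5,-2.5,-0.4],[-2.5,-2.5,-0.4],[-2.5,-2.5,-0.4],[-2.5,-2.5,-0.4],[-2.5,-2.5,-0.4],[-2.5,-2.5,-0.4],[-2.5,-2.5,-0.4],[-2.5,-2.5,-0.4],[-2.5,-2.5,-0.4],[-2.5,-2.5,-0.4],[-2.5,-2.5,-0.4],[-2.5,-2.5,-0.4],[-2.5,-2.5,-0.4],[-2.5,-2.5,0],[0,0,0],[0,0,0],[0,0,0]], turn=[0,0,0,0,0,0,0,0,0,0,0,0,0,0,0,0,0,0.12,0.12,0.12])

```text
time_s: 1.77
tcp_pos: [460.9, -5.1, 300.8]
tcp_rot: [0.397, 0.918, -0.005, -0.002]
wrist_force: [-0.2, 0.6, -0.9]
opening: 87.9
```

jog_arm(fingers=[1,1,1,1,1,1,1,1,1,1,1,1,1,1,1,1,1,1,1,1], travel=[[0,0,0],[0,0,0],[0,0,0],[0,0,0],[0,0,0],[0,0,0],[0,0,0],[0,0,0],[0,0,0],[0,0,0],[0,0,0],[0,0,0],[0,0,0],[0,0,0],[0,0,0],[0,0,0],[0,0,0],[0,0,0],[0,0,0],[0,0,0]], turn=[0.125,0.125,0.125,0.125,0.125,0.125,0.125,0.125,0.125,0.125,0.125,0.125,0.125,0.125,0.125,0.125,0.125,0.125,0.125,0.09])

```text
time_s: 3.43
tcp_pos: [455.2, -7.0, 295.5]
tcp_rot: [0.997, -0.073, -0.009, 0.006]
wrist_force: [-0.1, -0.1, -0.3]
opening: 88.0
```

```bash
cat > w.py <<'E'
from h import *
def wrist(name):
    o=env.get_obs();s=cams.snapshot("wrist");save(name,s["img"]);return o,s,pts(s,o)
def yaw(o):
    M=R.from_quat(o["tcp_rot"]).as_matrix();return np.degrees(np.arctan2(M[1,1],M[0,1]))
E
python3 - <<'E'
from w import *
o,s,P=wrist("w1.png");np.savez("w1.npz",P=P,img=s["img"])
print(o["tcp_pos"],yaw(o),o["joints"])
M=R.from_quat(o["tcp_rot"]).as_matrix();print(M.round(3))
m=(P[...,2]>160)&(P[...,2]<185)&(abs(P[...,0]-461)<40)&(abs(P[...,1]-10)<40)
p=P[m];print(len(p),p[:,2].min(),np.median(p[:,2]),p[:,2].max())
for lo,hi in((160,168.5),(163,169),(169,180)):
    q=p[(p[:,2]>lo)&(p[:,2]<hi)][:,:2].astype(np.float32)
    if len(q)>5:
        r=cv2.minAreaRect(q);print(lo,len(q),r,q.mean(0))
s=dict(np.load("top.npz"));P=pts(s);Z=P[...,2]
def fit(m,n):
    q=P[m][:,:2].astype(np.float32)
    k=cv2.morphologyEx(m.astype(np.uint8),cv2.MORPH_OPEN,np.ones((2,2)));q=P[k>0][:,:2].astype(np.float32)
    r=cv2.minAreaRect(q);print(n,len(q),np.round(r[0],1),np.round(r[1],1),round(r[2],2),np.round(cv2.boxPoints(r)).tolist())
g=np.zeros(Z.shape,bool);g[150:258,245:305]=1
fit(g&(Z>8)&(Z<170),"cradle all")
h=s["img"].astype(int);fit(g&(abs(Z-45)<4)&(h.min(-1)>110),"rail")
fit(g&(Z>125)&(Z<150),"yoke")
E
```

```text
[455.22979409  -7.02307664 295.45447945] -98.30931008455474 [-0.59590707  0.05233125  0.52888463  1.89401953 -0.018679    1.22268409
 -1.77673838]
[[ 0.989 -0.145 -0.02 ]
 [-0.145 -0.989 -0.01 ]
 [-0.018  0.013 -1.   ]]
1401 160.00962640197588 166.10814808789365 173.00740112499176
160 1324 ((464.4727783203125, 10.792093276977539), (34.1894416809082, 34.47773361206055), 78.91752624511719) [464.64557   12.562365]
163 1306 ((464.3993835449219, 10.806467056274414), (34.1894416809082, 34.3282585144043), 78.91752624511719) [464.42133   12.599992]
169 77 ((470.97772216796875, -3.1567282676696777), (9.50534725189209, 5.408674716949463), 81.47972106933594) [471.32413   -3.428134]
cradle all 3818 [ 483. -160.] [138.5 343.1] 81.8 [[303.0, -204.0], [643.0, -253.0], [663.0, -116.0], [323.0, -67.0]]
rail 678 [ 435.4 -179. ] [264.4  49.5] 0.13 [[303.0, -155.0], [303.0, -204.0], [568.0, -203.0], [568.0, -154.0]]
yoke 69 [ 450.3 -198.1] [294.2  17.4] 0.74 [[303.0, -191.0], [303.0, -209.0], [598.0, -205.0], [597.0, -188.0]]
```

View pics/w1.png

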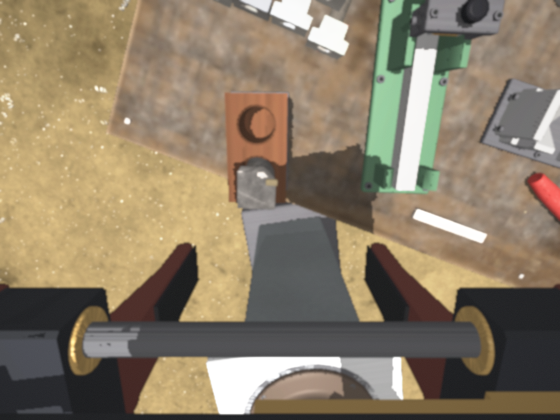

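The wrist view shows the stand at (258,145) and the bar head at (257,187), with the insert on its right at (270,182). From depth, the head centre is (464.4, 10.8) with its flats at 78.9°. The insert side confirms that the bar's +z points along −11°.

jog_arm(fingers=[1,1,1,1,1,1,1,1,1,1,1,1], travel=[[0.9,-2.1,0],[0,0,0],[0,0,2],[0,0,2],[0,0,2],[0,0,2],[0,0,2],[0,0,2],[0,0,2],[0,0,1.5],[0,0,1],[0,0,0]], turn=[0.05,0,0,0,0,0,0,0,0,0,0,0])

```text
time_s: 4.48
tcp_pos: [462.7, 10.6, 122.4]
tcp_rot: [0.996, -0.084, -0.01, 0.006]
wrist_force: [-0.8, -0.0, -0.4]
opening: 87.9
```

```bash
cat > go.py <<'E'
# python3 go.py x y z(TCP target) [jaw yaw]: remaining tool-frame move
import sys
from w import *
o=env.get_obs();M=R.from_quat(o["tcp_rot"]).as_matrix();t=[float(a) for a in sys.argv[1:]]
d=np.array(t[:3])-o["tcp_pos"];print("t",round(o["time_s"],2),"tcp",np.round(o["tcp_pos"],1),"yaw",round(yaw(o),1),"z",M[:,2].round(3),"q",np.round(o["joints"],2),"F",np.round(o["wrist_force"],1),"op",round(o["opening"],1))
print("tool move cm",(M.T@d/10).round(2))
if len(t)>3:
    a=t[3]-yaw(o);a=(a+180)%360-180;print("turn",round(-np.radians(a),3));c,s_=np.cos(np.radians(t[3])),np.sin(np.radians(t[3]))
    N=np.array([[-s_,c,0],[c,s_,0],[0,0,-1.]]).T;
    print("after turn cm (x axis",(R.from_rotvec([0,0,np.radians(a)]).as_matrix()@M)[:,0].round(3),")",((R.from_rotvec([0,0,np.radians(a)]).as_matrix()@M).T@d/10).round(2))
E
python3 go.py 464 10.6 127 -101
```

```text
t 4.48 tcp [462.7  10.6 122.4] yaw -99.7 z [-0.02 -0.01 -1.  ] q [-0.54  0.29  0.49  2.1  -0.17  0.82 -1.69] F [-0.8 -0.  -0.4] op 87.9
tool move cm [ 0.12 -0.02 -0.46]
turn 0.023
after turn cm (x axis [ 0.981 -0.191 -0.018] ) [ 0.12 -0.02 -0.46]
```

Well centred. Raise 4 mm, add the small turn, and close.

jog_arm(fingers=[1,-1,-1,-1,-1,-1,-1,-1,-1,-1,-1,-1], travel=[[0.1,0,-0.5],[0,0,0],[0,0,0],[0,0,0],[0,0,0],[0,0,0],[0,0,0],[0,0,0],[0,0,0],[0,0,0],[0,0,0],[0,0,0]], turn=[0.02,0,0,0,0,0,0,0,0,0,0,0])

```text
time_s: 5.48
tcp_pos: [465.6, 12.9, 131.3]
tcp_rot: [0.996, -0.092, -0.008, 0.004]
wrist_force: [-0.3, 1.5, 0.1]
opening: 34.6
```

```bash
python3 go.py 464 10.6 127 -101
python3 - <<'E'
from w import *
P=np.load("w1.npz")["P"];im=np.load("w1.npz")["img"];X,Y,Z=P[...,0],P[...,1],P[...,2]
g=(X>380)&(X<640)&(Y<-100)&(Y>-270)
def fit(m,n):
    k=cv2.morphologyEx(m.astype(np.uint8),cv2.MORPH_OPEN,np.ones((3,3)));q=P[k>0][:,:2].astype(np.float32)
    if len(q)>5:
        r=cv2.minAreaRect(q);print(n,len(q),np.round(r[0],1),np.round(r[1],1),round(r[2],2),np.round(cv2.boxPoints(r)).tolist())
fit(g&(abs(Z-45)<4)&(im.min(-1)>150),"rail w1")
fit(g&(abs(Z-14)<4),"base w1")
s=dict(np.load("top.npz"));P=pts(s);im=s["img"];X,Y,Z=P[...,0],P[...,1],P[...,2]
g=(X>380)&(X<640)&(Y<-100)&(Y>-270)
fit(g&(abs(Z-45)<4)&(im.min(-1)>150),"rail")
fit(g&(abs(Z-14)<4),"base")
fit(g&(Z>132)&(Z<150),"yoke")
g=(X>380)&(X<560)&(Y<-250)&(Y>-450)&(abs(Y+383.8-(X-443)*2.157)<160)
fit(g&(Z>25)&(Z<76),"vbl");fit(g&(Z>77)&(Z<90),"vpl");
E
```

```text
t 5.48 tcp [465.6  12.9 131.3] yaw -100.6 z [-0.016 -0.006 -1.   ] q [-0.55  0.28  0.49  2.09 -0.17  0.83 -1.71] F [-0.3  1.5  0.1] op 34.6
tool move cm [-0.11  0.25  0.43]
turn 0.008
after turn cm (x axis [ 0.982 -0.191 -0.014] ) [-0.11  0.25  0.43]
rail w1 2996 [ 517.1 -168.4] [212.   93.6] 16.47 [[402.0, -154.0], [429.0, -243.0], [632.0, -183.0], [605.0, -93.0]]
base w1 5584 [ 509.7 -180.6] [ 91.8 229.8] 79.58 [[388.0, -205.0], [614.0, -246.0], [631.0, -156.0], [405.0, -115.0]]
rail 623 [ 487.7 -176.3] [ 23.5 161.8] 79.47 [[406.0, -173.0], [565.0, -203.0], [569.0, -180.0], [410.0, -150.0]]
base 1547 [ 509.1 -180.7] [ 91.5 230.1] 79.67 [[388.0, -205.0], [614.0, -246.0], [630.0, -156.0], [404.0, -115.0]]
yoke 67 [ 583.2 -194.6] [17.1 18.5] 14.74 [[573.0, -188.0], [577.0, -206.0], [594.0, -201.0], [589.0, -183.0]]
vbl 791 [ 455.9 -355.9] [117.5  68.8] 65.21 [[400.0, -395.0], [462.0, -424.0], [512.0, -317.0], [449.0, -288.0]]
vpl 94 [ 477.9 -306.5] [ 9.7 51.5] 65.32 [[453.0, -300.0], [499.0, -322.0], [503.0, -313.0], [457.0, -291.0]]
```

Gripped: opening 34.6 mm. Poses so far:
- **Cradle:** origin about (526, −183.6), axis at −10.4°.
- **V-rest:** origin about (443, −384), axis at 65.2°.

Next I'll lift straight out and check.

jog_arm(fingers=[-1,-1,-1,-1,-1,-1,-1,-1,-1,-1,-1,-1], travel=[[0,0,-0.5],[-0.02,0,-1],[-0.02,0,-1],[-0.02,0,-1],[-0.02,0,-1],[-0.02,0,-1],[-0.02,0,-1],[-0.02,0,-1],[-0.02,0,-1],[-0.02,0,-1],[-0.02,0,-1.2],[0,0,0]], turn=[0,0,0,0,0,0,0,0,0,0,0,0])

```text
time_s: 6.48
tcp_pos: [461.1, 9.4, 247.5]
tcp_rot: [0.995, -0.094, -0.01, 0.007]
wrist_force: [-0.0, 0.5, -5.9]
opening: 34.2
```

```bash
python3 go.py 468 -329 260 -24.8
```

```text
t 6.48 tcp [461.1   9.4 247.5] yaw -100.8 z [-0.022 -0.013 -1.   ] q [-0.61  0.11  0.52  1.95 -0.05  1.11 -1.82] F [-0.   0.5 -5.9] op 34.2
tool move cm [ 7.02 33.12 -0.84]
turn -1.327
after turn cm (x axis [ 0.42   0.907 -0.019] ) [-30.44  14.84  -0.42]
```

jog_arm(fingers=[-1,-1,-1,-1,-1,-1,-1,-1,-1,-1,-1,-1,-1,-1,-1,-1,-1,-1,-1,-1], travel=[[0.2,0.8,-0.1],[0.3,1.5,-0.1],[0.4,2,-0.1],[0.4,2,-0.1],[0.4,2,-0.1],[0.4,2,-0.1],[0.4,2,-0.1],[0.4,2,-0.1],[0.4,2,-0.1],[0.4,2,-0.1],[0.4,2,0],[0.4,2,0],[0.4,2,0],[0.4,2,0],[0.4,2,0],[0.4,2,0],[0.4,1.5,0],[0.2,0.8,0],[0.1,0.5,0],[0,0,0]], turn=[0,0,0,0,0,0,0,0,0,0,0,0,0,0,0,0,0,0,0,0])

```text
time_s: 8.15
tcp_pos: [444.6, -361.5, 255.0]
tcp_rot: [0.995, -0.099, -0.024, 0.013]
wrist_force: [0.3, 0.9, -6.9]
opening: 34.1
```

jog_arm(fingers=[-1,-1,-1,-1,-1,-1,-1,-1,-1,-1,-1,-1,-1,-1,-1,-1], travel=[[0,0,0],[0,0,0],[0,0,0],[0,0,0],[0,0,0],[0,0,0],[0,0,0],[0,0,0],[0,0,0],[0,0,0],[0,0,0],[0,0,0],[0,0,0],[0,0,0],[0,0,0],[0,0,0]], turn=[-0.05,-0.09,-0.09,-0.09,-0.09,-0.09,-0.09,-0.09,-0.09,-0.09,-0.09,-0.09,-0.09,-0.09,-0.06,0])

```text
time_s: 9.48
tcp_pos: [444.1, -342.7, 251.0]
tcp_rot: [0.835, 0.549, -0.027, -0.012]
wrist_force: [0.4, 0.4, -6.8]
opening: 34.4
```

```bash
python3 go.py 468.3 -329.5 215 -24.8; python3 - <<'E'
from w import *
o=env.get_obs()
s=cams.snapshot("scene");np.savez("scene2.npz",**s)
c=cv2.resize(s["img"][120:340,180:420],None,fx=2.4,fy=2.4,interpolation=cv2.INTER_CUBIC)
o,s2,P=wrist("w2.png");np.savez("w2.npz",P=P,img=s2["img"])
save("two.png",cv2.resize(np.hstack([c,cv2.resize(s2["img"],(700,528))]),(800,330)))
E
```

```text
t 9.48 tcp [ 444.1 -342.7  251. ] yaw -23.4 z [-0.06  -0.009 -0.998] q [ 0.2   0.32  0.45  1.71 -0.1   1.19  0.26] F [ 0.4  0.4 -6.8] op 34.4
tool move cm [2.28 1.88 3.44]
turn 0.025
after turn cm (x axis [ 0.418  0.908 -0.032] ) [2.33 1.82 3.44]
```

View pics/two.png

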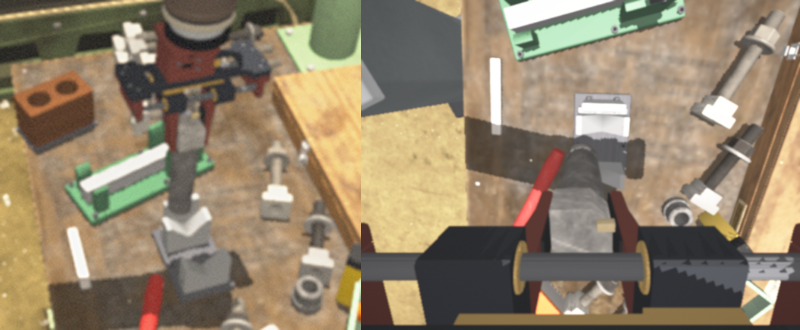

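The left half (scene camera) shows the bar hanging upright over the V-blocks. The right half (wrist camera) shows the rest at about (605,130), with the insert facing away from the robot. The tool has crept to about 3° of tilt, and the groove will centre that. I'll check the V-rest position from w2 and print V-frame coordinates.

```bash
cat > v.py <<'E'
from w import *
a=np.radians(65.2);XV=np.array([np.cos(a),np.sin(a),0]);YV=np.array([-np.sin(a),np.cos(a),0]);O=np.array([443,-383.9,0])
def st():
    o=env.get_obs();M=R.from_quat(o["tcp_rot"]).as_matrix();t=np.array(o["tcp_pos"]);g=t-19*M[:,2]
    B=np.array([XV,YV,[0,0,1]])
    print("t",round(o["time_s"],2),"grasp in V",(B@(g-O)).round(1),"yaw",round(yaw(o),1),"tool z in V",(B@M[:,2]).round(3),"F in V",(B@np.array(o["wrist_force"])).round(1),"op",round(o["opening"],1))
if __name__=="__main__": st()
E
python3 - <<'E'
from v import *
st()
d=np.load("w2.npz");P=d["P"];B=np.array([XV,YV,[0,0,1]]);Q=(P-O)@B.T
def f(m,n):
    k=cv2.morphologyEx(m.astype(np.uint8),cv2.MORPH_OPEN,np.ones((3,3)));q=Q[k>0]
    if len(q)>10:print(n,len(q),np.percentile(q,1,0).round(1),np.percentile(q,99,0).round(1))
g=(abs(Q[...,1])<60)
f(g&(Q[...,0]>70)&(Q[...,0]<100)&(Q[...,2]>74)&(Q[...,2]<90),"plate")
f(g&(Q[...,0]>-50)&(Q[...,0]<15)&(Q[...,2]>25)&(Q[...,2]<75),"near block")
f(g&(Q[...,0]>40)&(Q[...,0]<78)&(Q[...,2]>25)&(Q[...,2]<75),"far block")
E
```

```text
t 9.58 grasp in V [ 38.3  15.2 270. ] yaw -23.7 tool z in V [-0.033  0.05  -0.998] F in V [-1.  -0.  -6.7] op 34.1
plate 619 [ 80.4 -27.6  75.8] [90.3 25.1 82.9]
near block 799 [-27.4 -34.8  26.3] [-5.4 -1.6 66.3]
far block 1806 [ 48.5 -34.6  34. ] [74.9 31.8 66.3]
```

jog_arm(fingers=[-1,-1,-1,-1,-1,-1,-1,-1,-1], travel=[[0.4,0.5,0],[0.8,0.8,0],[0.8,0.8,0],[0.5,0.4,0.5],[0,0,1.2],[0,0,1.2],[0,0,1.2],[0,0,1.2],[0,0,0.6]], turn=[0.02,0,0,0,0,0,0,0,0])

```text
time_s: 10.33
tcp_pos: [484.4, -330.0, 193.1]
tcp_rot: [0.843, 0.538, -0.025, -0.006]
wrist_force: [1.6, -2.6, -6.4]
opening: 34.1
```

```bash
python3 v.py; python3 - <<'E'
from v import *
s=cams.snapshot("scene");P=pts(s);Q=(P-O)@np.array([XV,YV,[0,0,1]]).T
# bar side as seen by scene cam: lateral limits per height
g=(abs(Q[...,1])<40)&(Q[...,0]>20)&(Q[...,0]<100)
for z in range(75,185,15):
    q=Q[g&(abs(Q[...,2]-z)<4)]
    if len(q)>5:print(z,len(q),np.percentile(q[:,:2],3,0).round(1),np.percentile(q[:,:2],97,0).round(1))
save("s3.png",cv2.resize(s["img"][180:300,250:370],None,fx=4,fy=4,interpolation=cv2.INTER_CUBIC))
E
```

```text
t 10.33 grasp in V [ 67.  -15.7 212.1] yaw -24.9 tool z in V [-0.035  0.037 -0.999] F in V [-1.7 -2.6 -6.4] op 34.1
75 29 [63.5 -4.4] [88.1 25.4]
90 37 [ 49.2 -22.7] [85.7 22.9]
105 32 [ 49.5 -22.6] [69.2  4.5]
120 40 [ 49.7 -23.7] [66.   4.1]
135 40 [ 49.4 -24.6] [66.6  3.4]
150 41 [ 48.8 -26.3] [64.9  3.7]
165 38 [ 49.  -24.3] [70.7  2.5]
180 49 [ 48.8 -25.8] [65.9  2.2]
```

View pics/s3.png

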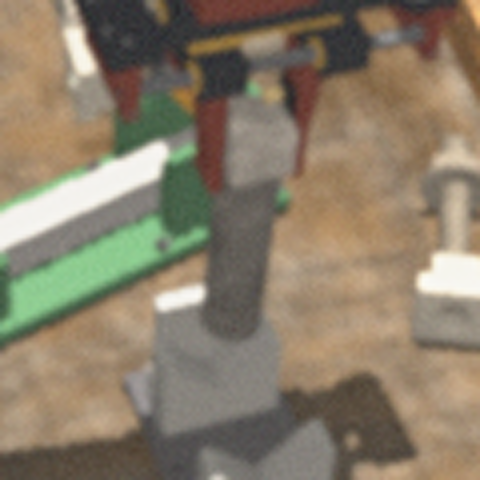

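The bar hangs plumb along the groove, with its centre at about x=66 and its foot at about y=−9 in V coordinates. I'll shift it to about (61, −1) and lower it in small steps, watching the force.

jog_arm(fingers=[-1,-1,-1,-1,-1], travel=[[-0.4,-0.6,0],[0,0,0.4],[0,0,0.4],[0,0,0.3],[0,0,0.2]], turn=[0,0,0,0,0])

```text
time_s: 10.8
tcp_pos: [476.1, -328.3, 175.4]
tcp_rot: [0.842, 0.538, -0.026, -0.009]
wrist_force: [-0.4, -0.7, -7.4]
opening: 34.1
```

```bash
python3 v.py
```

```text
t 10.8 grasp in V [ 65.   -7.5 194.4] yaw -24.9 tool z in V [-0.034  0.042 -0.999] F in V [-0.8  0.  -7.4] op 34.1
```

jog_arm(fingers=[-1,-1,-1], travel=[[-0.4,0,0],[0,0,0.2],[0,0,0.2]], turn=[0,0,0])

```text
time_s: 11.05
tcp_pos: [473.9, -331.6, 170.3]
tcp_rot: [0.842, 0.539, -0.026, -0.009]
wrist_force: [0.4, 0.1, -7.2]
opening: 34.3
```

```bash
python3 v.py
```

```text
t 11.05 grasp in V [ 61.1  -7.  189.3] yaw -24.8 tool z in V [-0.034  0.044 -0.998] F in V [ 0.2 -0.4 -7.2] op 34.3
```

jog_arm(fingers=[-1,-1,-1], travel=[[0,0,0.2],[0,0,0.2],[0,0,0.1]], turn=[0,0,0])

```text
time_s: 11.3
tcp_pos: [473.8, -332.3, 168.5]
tcp_rot: [0.842, 0.538, -0.025, -0.009]
wrist_force: [-3.6, 2.5, 3.2]
opening: 34.4
```

```bash
python3 v.py
```

```text
t 11.3 grasp in V [ 60.4  -7.1 187.5] yaw -24.9 tool z in V [-0.033  0.042 -0.999] F in V [0.7 4.4 3.2] op 34.4
```

Contact: the foot is resting in the far groove. Now I'll tip the head along the arc, pivoting in the pads, in short checked chunks.

jog_arm(fingers=[-1,-1,-1,-1], travel=[[-0.5,0,0.03],[-0.5,0,0.05],[-0.5,0,0.07],[-0.5,0,0.08]], turn=[0,0,0,0])

```text
time_s: 11.63
tcp_pos: [465.8, -349.3, 168.7]
tcp_rot: [0.842, 0.54, -0.024, -0.01]
wrist_force: [-1.8, 2.1, 2.5]
opening: 34.6
```

```bash
cat > tilt.py <<'E'
from v import *
st()
s=cams.snapshot("scene");P=pts(s);Q=(P-O)@np.array([XV,YV,[0,0,1]]).T
g=(abs(Q[...,1]+8)<14)&(Q[...,0]>-110)&(Q[...,0]<77)&(Q[...,2]>70)&(Q[...,2]<180)
for z in range(75,175,10):
    q=Q[g&(abs(Q[...,2]-z)<4)]
    if len(q)>8: print(z,len(q),"front flank x",np.percentile(q[:,0],10).round(1))
E
python3 tilt.py
```

```text
t 11.63 grasp in V [ 41.5  -7.  187.7] yaw -24.7 tool z in V [-0.029  0.042 -0.999] F in V [1.2 2.5 2.5] op 34.6
75 11 front flank x 41.6
85 15 front flank x 39.9
95 22 front flank x 37.8
105 19 front flank x 36.5
115 19 front flank x 35.3
125 17 front flank x 34.1
135 20 front flank x 32.8
145 23 front flank x 32.7
155 27 front flank x 30.8
165 27 front flank x 29.8
```

It's tipping in the pads as planned, at about 8°. Continue.

jog_arm(fingers=[-1,-1,-1,-1], travel=[[-0.55,0,0.15],[-0.55,0,0.18],[-0.55,0,0.2],[-0.55,0,0.23]], turn=[0,0,0,0])

```text
time_s: 12.02
tcp_pos: [455.6, -373.8, 164.7]
tcp_rot: [0.842, 0.539, -0.023, -0.008]
wrist_force: [-3.0, 2.6, 6.8]
opening: 34.6
```

```bash
python3 tilt.py
```

```text
t 12.02 grasp in V [ 15.   -8.  183.7] yaw -24.8 tool z in V [-0.031  0.038 -0.999] F in V [1.1 3.8 6.8] op 34.6
85 10 front flank x 33.4
95 12 front flank x 29.9
105 15 front flank x 26.9
115 15 front flank x 24.0
125 15 front flank x 21.7
135 18 front flank x 18.0
145 18 front flank x 15.4
155 14 front flank x 11.9
165 12 front flank x 9.3
```

jog_arm(fingers=[-1,-1,-1,-1], travel=[[-0.4,-0.1,0.28],[-0.4,-0.1,0.32],[-0.4,-0.1,0.35],[-0.4,-0.1,0.35]], turn=[0,0,0,0])

```text
time_s: 12.4
tcp_pos: [444.8, -395.1, 157.1]
tcp_rot: [0.843, 0.537, -0.023, -0.001]
wrist_force: [-1.7, 0.8, 6.7]
opening: 34.3
```

```bash
python3 tilt.py
```

```text
t 12.4 grasp in V [ -8.7  -6.8 176.1] yaw -25.0 tool z in V [-0.038  0.027 -0.999] F in V [0.  1.9 6.7] op 34.3
165 10 front flank x -12.8
```

```bash
cat > tilt.py <<'E'
from v import *
st()
s=cams.snapshot("scene");P=pts(s);Q=(P-O)@np.array([XV,YV,[0,0,1]]).T
g=(abs(Q[...,1]+6)<26)&(Q[...,0]>-110)&(Q[...,0]<77)&(Q[...,2]>68)&(Q[...,2]<180)
for z in range(72,175,8):
    q=Q[g&(abs(Q[...,2]-z)<3)]
    if len(q)>5: print(z,len(q),"y",np.percentile(q[:,1],[3,97]).round(0),"front x",np.percentile(q[:,0],[5,50]).round(1))
save("t%d.png"%(env.get_obs()["time_s"]*100),cv2.resize(s["img"][170:310,220:380],None,fx=4,fy=4,interpolation=cv2.INTER_CUBIC))
E
python3 tilt.py; ls pics
```

```text
t 12.45 grasp in V [ -9.9  -6.4 175.6] yaw -25.1 tool z in V [-0.038  0.027 -0.999] F in V [-1.3  1.4  6.5] op 34.2
72 19 y [-31.  15.] front x [-23.5  33.8]
80 11 y [ 1. 14.] front x [30.8 36.9]
88 20 y [-4. 15.] front x [27. 35.]
96 16 y [-7. 14.] front x [21.  27.5]
104 18 y [-5. 14.] front x [18.6 26.6]
112 19 y [-5. 13.] front x [13.8 20.3]
120 15 y [-1. 13.] front x [12.2 21.7]
128 17 y [-9. 12.] front x [ 5.2 18.2]
136 11 y [-10.  12.] front x [ 1.5 13.3]
144 7 y [-11.  12.] front x [-3. -2.]
152 6 y [-11.   2.] front x [-7.  -6.5]
160 21 y [-30.  18.] front x [-20.8 -19.2]
168 38 y [-30.  20.] front x [-21.3 -16.7]
crop.png
s3.png
scene.png
t1250.png
top.png
two.png
w1.png
w2.png
```

View pics/t1250.png

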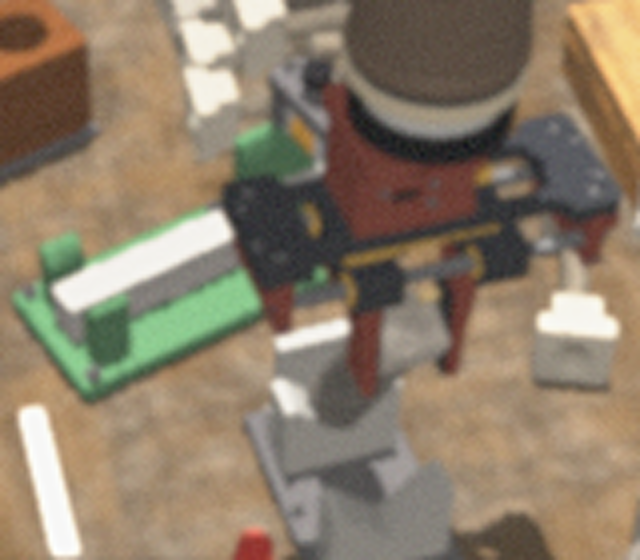

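The view shows the shank foot at about (350,395), still seated in the far V-block, with the bar leaning towards the near one. Continue, biased slightly downwards so the foot creeps towards the plate.

jog_arm(fingers=[-1,-1,-1,-1,-1], travel=[[-0.3,0,0.42],[-0.35,-0.05,0.45],[-0.35,-0.05,0.47],[-0.35,-0.05,0.5],[-0.35,0,0.5]], turn=[0,0,0,0,0])

```text
time_s: 12.92
tcp_pos: [432.8, -423.0, 140.9]
tcp_rot: [0.845, 0.535, -0.026, 0.007]
wrist_force: [-4.5, -0.7, 6.4]
opening: 34.6
```

```bash
python3 tilt.py
```

```text
t 12.92 grasp in V [-38.8  -7.4 159.8] yaw -25.3 tool z in V [-0.051  0.016 -0.999] F in V [-2.5  3.8  6.4] op 34.6
72 19 y [-32.  15.] front x [-14.9  50. ]
80 13 y [ 2. 15.] front x [20.1 34.7]
88 10 y [ 8. 14.] front x [18.5 34. ]
96 13 y [ 7. 14.] front x [17.4 35.3]
104 18 y [ 6. 13.] front x [ 8.7 23.4]
112 14 y [ 5. 13.] front x [ 4.3 21.5]
120 11 y [ 7. 12.] front x [ 1.  11.3]
128 14 y [ 6. 11.] front x [-5.4  7.1]
136 12 y [ 4. 11.] front x [-8.1  5.4]
144 20 y [-29.  17.] front x [-49.2 -35.4]
152 31 y [-29.  19.] front x [-50.3 -46.5]
160 22 y [-31.  19.] front x [-50.1 -46.9]
168 63 y [-30.  18.] front x [-50.4 -47.5]
```

jog_arm(fingers=[-1,-1,-1,-1], travel=[[0.1,-0.1,0.2],[0.2,-0.1,0.3],[0.2,-0.1,0.3],[0.2,0,0.3]], turn=[0,0,0,0])

```text
time_s: 13.3
tcp_pos: [428.7, -430.2, 134.7]
tcp_rot: [0.847, 0.531, -0.03, 0.016]
wrist_force: [-6.0, -3.8, 9.1]
opening: 34.7
```

```bash
python3 tilt.py
```

```text
t 13.3 grasp in V [-46.7  -6.5 153.7] yaw -25.8 tool z in V [-0.067  0.005 -0.998] F in V [-6.   3.8  9.1] op 34.7
72 12 y [-31.  16.] front x [-12.9  32.6]
80 13 y [ 1. 15.] front x [21.5 35.7]
88 7 y [ 1. 14.] front x [16.9 30.5]
96 12 y [ 2. 14.] front x [10.2 25.7]
104 13 y [ 7. 14.] front x [ 1.1 18. ]
112 11 y [10. 13.] front x [-1.5 10.3]
120 10 y [ 9. 13.] front x [-10.3   4.4]
128 10 y [ 9. 12.] front x [-13.1  -1.7]
136 19 y [-29.  19.] front x [-56.7 -32.5]
144 35 y [-31.  19.] front x [-57.5 -54.4]
152 30 y [-31.  19.] front x [-57.7 -54.8]
160 51 y [-28.  19.] front x [-57.1 -55. ]
168 100 y [-29.  19.] front x [-56.  -51.6]
```

```bash
python3 - <<'E'
from v import *
s=cams.snapshot("scene");c=cv2.resize(s["img"][200:320,230:350],None,fx=4,fy=4,interpolation=cv2.INTER_CUBIC)
o,s2,P=wrist("w4.png")
save("v4.png",cv2.resize(np.hstack([c,cv2.resize(s2["img"],(640,480))]),(800,343)))
E
```

```text
(no output)
```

View pics/v4.png

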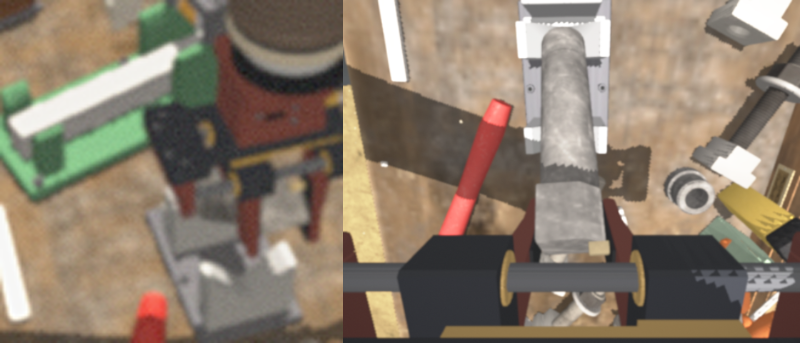

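The wrist view shows the bar running straight up the groove with its foot end at (565,30), over the far block. I'll locate the foot from wrist depth.

```bash
cat > bar.py <<'E'
from v import *
def bar():
    st();o=env.get_obs();s=cams.snapshot("wrist");P=pts(s,o);Q=(P-O)@np.array([XV,YV,[0,0,1]]).T
    for x in range(-70,95,9):
        q=Q[(abs(Q[...,0]-x)<2)&(abs(Q[...,1])<32)&(Q[...,2]>20)&(Q[...,2]<190)]
        if len(q)>20:
            t=np.percentile(q[:,2],95);top=q[q[:,2]>t-6]
            print(x,"top z",t.round(1),"y",np.median(top[:,1]).round(1),"w",np.ptp(top[:,1]).round(0))
if __name__=="__main__": bar()
E
python3 bar.py
```

```text
t 13.45 grasp in V [-46.8  -6.5 153.6] yaw -25.8 tool z in V [-0.067  0.005 -0.998] F in V [-6.9  3.1 10. ] op 34.6
-52 top z 174.4 y 9.2 w 35.0
-43 top z 184.6 y -18.6 w 35.0
-34 top z 188.2 y 10.6 w 52.0
-25 top z 173.3 y -1.6 w 28.0
-16 top z 163.2 y -2.8 w 27.0
-7 top z 152.1 y -5.3 w 24.0
2 top z 142.7 y -4.5 w 22.0
11 top z 132.8 y -4.0 w 23.0
20 top z 122.7 y -3.5 w 22.0
29 top z 112.9 y -3.0 w 22.0
38 top z 102.8 y -2.4 w 23.0
47 top z 92.7 y -2.4 w 22.0
56 top z 80.0 y -1.1 w 26.0
65 top z 72.1 y -1.0 w 63.0
74 top z 61.3 y 19.9 w 64.0
83 top z 82.3 y 4.0 w 53.0
```

The foot is in the groove with its centre at about x=55 and the bar about 42° from vertical, but the contact is near the block's inner edge. I'll ease the load slightly and shift everything towards the plate.

jog_arm(fingers=[-1,-1,-1,-1,-1], travel=[[0.1,-0.1,-0.3],[0.4,-0.2,-0.05],[0.5,-0.1,0],[0.5,-0.1,0],[0.5,0,0]], turn=[0,0,0,0,0])

```text
time_s: 13.92
tcp_pos: [429.3, -422.3, 140.8]
tcp_rot: [0.848, 0.528, -0.035, 0.025]
wrist_force: [-7.2, -8.2, 6.2]
opening: 34.5
```

```bash
python3 bar.py
```

```text
t 13.92 grasp in V [-39.   -3.6 159.7] yaw -26.2 tool z in V [-0.085 -0.004 -0.996] F in V [-10.5   3.1   6.2] op 34.5
-52 top z 168.1 y 1.5 w 24.0
-43 top z 180.4 y 5.4 w 35.0
-34 top z 188.8 y -15.3 w 35.0
-25 top z 188.3 y 1.8 w 57.0
-16 top z 177.3 y 1.3 w 28.0
-7 top z 165.7 y -1.2 w 27.0
2 top z 153.7 y -2.7 w 22.0
11 top z 142.5 y -2.5 w 22.0
20 top z 130.9 y -2.2 w 24.0
29 top z 119.6 y -2.3 w 23.0
38 top z 108.0 y -1.4 w 24.0
47 top z 96.7 y -1.5 w 22.0
56 top z 83.1 y -1.0 w 21.0
65 top z 73.5 y -1.1 w 38.0
74 top z 60.1 y 20.7 w 61.0
83 top z 82.3 y -1.3 w 54.0
```

Friction holds the foot, so it can't slide while the bar is steep. I'll follow the arc further with a light bias towards the plate. The bar will slide easily once it's nearly flat.

jog_arm(fingers=[-1,-1,-1,-1,-1,-1], travel=[[-0.35,-0.05,0.42],[-0.3,-0.05,0.48],[-0.2,-0.05,0.55],[-0.15,0,0.6],[-0.1,0,0.6],[-0.1,0,0.6]], turn=[0,0,0,0,0,0])

```text
time_s: 14.47
tcp_pos: [420.0, -447.6, 117.5]
tcp_rot: [0.849, 0.526, -0.037, 0.036]
wrist_force: [-6.2, -5.7, 8.3]
opening: 35.0
```

```bash
python3 bar.py
```

```text
t 14.47 grasp in V [-65.5  -5.5 136.4] yaw -26.4 tool z in V [-0.102 -0.019 -0.995] F in V [-7.8  3.2  8.3] op 35.0
-70 top z 189.2 y -22.9 w 38.0
-61 top z 188.0 y 14.4 w 38.0
-52 top z 177.4 y -24.9 w 51.0
-43 top z 158.8 y -0.4 w 28.0
-34 top z 151.6 y -0.4 w 28.0
-25 top z 143.6 y -4.2 w 24.0
-16 top z 136.5 y -3.9 w 25.0
-7 top z 129.3 y -3.4 w 25.0
2 top z 122.5 y -3.2 w 24.0
11 top z 115.2 y -2.7 w 25.0
20 top z 108.1 y -2.5 w 24.0
29 top z 101.1 y -1.9 w 24.0
38 top z 94.0 y -1.7 w 24.0
47 top z 86.2 y -1.5 w 21.0
56 top z 78.9 y -1.1 w 25.0
```

Checking the geometry, the pads have crept about 12 mm towards the lower side of the head because of the down and +x bias. I'll relax the load and go on along the true tangent with light force.

jog_arm(fingers=[-1,-1,-1,-1], travel=[[-0.3,0,-0.15],[-0.25,0,0.1],[-0.25,0,0.35],[-0.25,0,0.4]], turn=[0,0,0,0])

```text
time_s: 14.85
tcp_pos: [414.6, -456.4, 108.2]
tcp_rot: [0.849, 0.526, -0.037, 0.035]
wrist_force: [0.2, 0.9, -7.1]
opening: 34.5
```

```bash
cat > bar.py <<'E'
from v import *
def bar():
    st();o=env.get_obs();s=cams.snapshot("wrist");P=pts(s,o);Q=(P-O)@np.array([XV,YV,[0,0,1]]).T
    M=R.from_quat(o["tcp_rot"]).as_matrix();g=np.array([XV,YV,[0,0,1]])@(np.array(o["tcp_pos"])-19*M[:,2]-O)
    A=[]
    for x in range(-40,95,4):
        q=Q[(abs(Q[...,0]-x)<2)&(abs(Q[...,1])<32)&(Q[...,2]>20)&(Q[...,2]<170)]
        if len(q)>20:
            t=np.percentile(q[:,2],97);A.append((x,t,np.median(q[q[:,2]>t-4][:,1])))
    A=np.array(A);print("tops",[(int(a),round(b,1)) for a,b,_ in A[-16:]])
    k=(A[:,0]>-26)&(A[:,0]<45);p=np.polyfit(A[k,0],A[k,1],1);th=np.arctan(-p[0]);yl=np.polyfit(A[k,0],A[k,2],1)
    n=np.array([np.sin(th),np.cos(th)]);c=np.array([0,p[1]])-17*n  # point on centre line
    ax=np.array([np.cos(th),-np.sin(th)]);r=np.array([g[0],g[2]])-c
    zc=38+17*np.sqrt(1+np.cos(th)**2);xf=c[0]+(c[1]-zc)/np.tan(th) if th>.02 else np.nan
    print("below horiz deg",np.degrees(th).round(1),"foot x (if in groove)",round(xf,1),"pad off centre line",(r@n).round(1),"pad to foot",round(float((np.array([xf,zc])-c-r)@ax),1),"y line",yl.round(3))
if __name__=="__main__": bar()
E
python3 bar.py
```

```text
t 14.85 grasp in V [-75.8  -4.4 127.1] yaw -26.4 tool z in V [-0.101 -0.017 -0.995] F in V [ 0.9  0.2 -7.1] op 34.5
tops [(-8, np.float64(111.4)), (-4, np.float64(108.1)), (0, np.float64(105.1)), (4, np.float64(101.7)), (8, np.float64(98.4)), (12, np.float64(95.1)), (16, np.float64(91.7)), (20, np.float64(88.4)), (24, np.float64(85.2)), (28, np.float64(82.1)), (32, np.float64(78.6)), (36, np.float64(75.2)), (40, np.float64(70.2)), (44, np.float64(68.3)), (48, np.float64(65.2)), (52, np.float64(56.5))]
below horiz deg 39.7 foot x (if in groove) 28.1 pad off centre line -14.4 pad to foot 123.2 y line [ 0.022 -2.633]
```

The foot came off the inner edge. The pads hold the bar securely tilted in the air at 40° below horizontal, with full weight at the wrist. I'll lift 14 mm, shift 28 mm towards the plate, then set the foot deeper into the far groove.

jog_arm(fingers=[-1,-1,-1,-1,-1,-1,-1], travel=[[-0.05,0,-0.4],[-0.05,0,-0.6],[0,0,-0.6],[0.5,0,-0.05],[0.8,0,-0.08],[0.8,0,-0.08],[0.4,0,0]], turn=[0,0,0,0,0,0,0])

```text
time_s: 15.48
tcp_pos: [423.3, -438.3, 126.9]
tcp_rot: [0.85, 0.524, -0.04, 0.038]
wrist_force: [0.3, 0.5, -6.6]
opening: 34.5
```

```bash
python3 bar.py
```

```text
t 15.48 grasp in V [-55.6  -4.6 145.8] yaw -26.7 tool z in V [-0.11  -0.019 -0.994] F in V [ 0.5 -0.1 -6.6] op 34.5
tops [(16, np.float64(97.1)), (20, np.float64(91.6)), (24, np.float64(86.6)), (28, np.float64(81.0)), (32, np.float64(75.2)), (36, np.float64(70.2)), (40, np.float64(62.5)), (44, np.float64(60.1)), (48, np.float64(65.3)), (52, np.float64(65.7)), (56, np.float64(65.7)), (60, np.float64(65.7)), (64, np.float64(65.6)), (68, np.float64(65.8)), (72, np.float64(65.4)), (76, np.float64(36.5))]
below horiz deg 53.5 foot x (if in groove) 23.8 pad off centre line -11.5 pad to foot 118.0 y line [-0.099 -6.591]
```

The bar swung back to 53° and its foot is low in the gap. Lift higher first, then shift towards the plate.

jog_arm(fingers=[-1,-1,-1,-1,-1,-1,-1,-1,-1,-1], travel=[[-0.2,0,-0.6],[-0.1,0,-0.9],[-0.1,0,-0.9],[0,0,-0.3],[0.3,0,0],[0.5,0,0],[0.5,0,0],[0.5,0,0],[0.4,0,0],[0.2,0,0]], turn=[0,0,0,0,0,0,0,0,0,0])

```text
time_s: 16.37
tcp_pos: [434.2, -412.0, 154.0]
tcp_rot: [0.849, 0.525, -0.04, 0.036]
wrist_force: [-4.5, -2.2, -1.3]
opening: 34.0
```

```bash
python3 bar.py
```

```text
t 16.37 grasp in V [-27.2  -3.5 172.9] yaw -26.5 tool z in V [-0.107 -0.016 -0.994] F in V [-3.9  3.1 -1.3] op 34.0
tops [(32, np.float64(135.8)), (36, np.float64(129.6)), (40, np.float64(124.0)), (44, np.float64(118.3)), (48, np.float64(112.3)), (52, np.float64(106.3)), (56, np.float64(100.5)), (60, np.float64(94.7)), (64, np.float64(86.2)), (68, np.float64(82.4)), (72, np.float64(76.9)), (76, np.float64(36.6)), (80, np.float64(81.8)), (84, np.float64(82.4)), (88, np.float64(82.5)), (92, np.float64(81.0))]
below horiz deg -0.1 foot x (if in groove) nan pad off centre line 46.3 pad to foot nan y line [-0.062 -5.173]
```

The foot is back in the far groove at about x=62–65, with contact well inside the block and light force. Now tip along the tangent in small steps, keeping the force light.

jog_arm(fingers=[-1,-1,-1,-1], travel=[[-0.3,0,0.25],[-0.35,-0.05,0.33],[-0.35,0,0.35],[-0.35,0,0.38]], turn=[0,0,0,0])

```text
time_s: 16.75
tcp_pos: [428.8, -426.3, 143.6]
tcp_rot: [0.849, 0.526, -0.039, 0.038]
wrist_force: [-3.7, -0.3, 2.2]
opening: 34.4
```

```bash
sed -i 's/k=(A\[:,0\]>-26)&(A\[:,0\]<45)/k=(A[:,1]<136)\&(A[:,0]<62)\&(A[:,1]>70)/' bar.py; python3 bar.py
```

```text
t 16.75 grasp in V [-42.4  -4.5 162.5] yaw -26.4 tool z in V [-0.106 -0.021 -0.994] F in V [-1.8  3.2  2.2] op 34.4
tops [(24, np.float64(131.1)), (28, np.float64(126.5)), (32, np.float64(122.0)), (36, np.float64(117.4)), (40, np.float64(112.9)), (44, np.float64(108.4)), (48, np.float64(103.8)), (52, np.float64(98.7)), (56, np.float64(94.0)), (60, np.float64(87.4)), (64, np.float64(85.2)), (68, np.float64(80.3)), (72, np.float64(76.8)), (76, np.float64(36.5)), (80, np.float64(81.7)), (84, np.float64(82.4))]
below horiz deg 49.7 foot x (if in groove) 63.8 pad off centre line -13.5 pad to foot 148.2 y line [-0.046 -5.235]
```

jog_arm(fingers=[-1,-1,-1,-1], travel=[[-0.35,0,0.2],[-0.35,-0.05,0.36],[-0.33,0,0.38],[-0.33,0,0.4]], turn=[0,0,0,0])

```text
time_s: 17.13
tcp_pos: [421.4, -440.9, 129.7]
tcp_rot: [0.849, 0.525, -0.038, 0.038]
wrist_force: [-2.2, 0.2, 0.5]
opening: 34.3
```

```bash
python3 bar.py
```

```text
t 17.13 grasp in V [-58.8  -3.9 148.6] yaw -26.5 tool z in V [-0.105 -0.02  -0.994] F in V [-0.7  2.1  0.5] op 34.3
tops [(12, np.float64(127.5)), (16, np.float64(123.7)), (20, np.float64(120.2)), (24, np.float64(116.8)), (28, np.float64(113.4)), (32, np.float64(109.8)), (36, np.float64(106.2)), (40, np.float64(102.5)), (44, np.float64(99.4)), (48, np.float64(95.3)), (52, np.float64(91.1)), (56, np.float64(86.3)), (60, np.float64(84.7)), (64, np.float64(81.2)), (68, np.float64(75.8)), (72, np.float64(57.5))]
below horiz deg 42.0 foot x (if in groove) 62.4 pad off centre line -14.8 pad to foot 149.9 y line [-0.033 -4.838]
```

jog_arm(fingers=[-1,-1,-1,-1], travel=[[-0.3,0,0.25],[-0.28,0,0.4],[-0.26,0,0.43],[-0.24,0,0.45]], turn=[0,0,0,0])

```text
time_s: 17.52
tcp_pos: [415.0, -453.8, 113.8]
tcp_rot: [0.849, 0.525, -0.039, 0.038]
wrist_force: [-2.8, -0.7, 1.3]
opening: 34.3
```

```bash
python3 bar.py
```

```text
t 17.52 grasp in V [-73.2  -3.5 132.7] yaw -26.5 tool z in V [-0.106 -0.02  -0.994] F in V [-1.8  2.2  1.3] op 34.3
tops [(-8, np.float64(127.3)), (-4, np.float64(124.7)), (0, np.float64(122.1)), (4, np.float64(119.4)), (8, np.float64(116.7)), (12, np.float64(113.9)), (16, np.float64(111.3)), (20, np.float64(108.8)), (24, np.float64(105.9)), (28, np.float64(103.3)), (32, np.float64(100.5)), (36, np.float64(97.9)), (40, np.float64(95.1)), (44, np.float64(92.5)), (48, np.float64(87.4)), (52, np.float64(66.1))]
below horiz deg 34.3 foot x (if in groove) 60.8 pad off centre line -15.4 pad to foot 151.6 y line [-0.016 -4.112]
```

jog_arm(fingers=[-1,-1,-1,-1], travel=[[-0.25,0,0.25],[-0.2,0,0.42],[-0.18,0,0.44],[-0.17,0,0.46]], turn=[0,0,0,0])

```text
time_s: 17.9
tcp_pos: [409.9, -463.8, 97.0]
tcp_rot: [0.85, 0.525, -0.039, 0.037]
wrist_force: [-2.4, -0.7, 1.0]
opening: 34.4
```

```bash
python3 bar.py
```

```text
t 17.9 grasp in V [-84.4  -3.1 115.9] yaw -26.5 tool z in V [-0.106 -0.019 -0.994] F in V [-1.7  1.9  1. ] op 34.4
tops [(-28, np.float64(124.1)), (-24, np.float64(122.0)), (-20, np.float64(119.9)), (-16, np.float64(117.9)), (-12, np.float64(115.8)), (-8, np.float64(113.8)), (-4, np.float64(111.8)), (0, np.float64(109.8)), (4, np.float64(107.8)), (8, np.float64(105.8)), (12, np.float64(103.7)), (16, np.float64(101.7)), (20, np.float64(99.6)), (24, np.float64(97.7)), (28, np.float64(95.6)), (32, np.float64(93.6))]
below horiz deg 27.0 foot x (if in groove) 59.0 pad off centre line -15.9 pad to foot 152.7 y line [-0.008 -3.233]
```

Tipping is going well now, with the foot steady near x=60. Before going lower I'll check the earlier top view for what lies under the fingers.

jog_arm(fingers=[-1,-1,-1,-1], travel=[[-0.2,0,0.25],[-0.12,0,0.42],[-0.1,0,0.44],[-0.1,0,0.46]], turn=[0,0,0,0])

```text
time_s: 18.28
tcp_pos: [406.3, -470.8, 79.8]
tcp_rot: [0.85, 0.525, -0.039, 0.037]
wrist_force: [-3.5, -2.0, 0.5]
opening: 34.6
```

```bash
python3 bar.py; python3 - <<'E'
from v import *
P=pts(dict(np.load("top.npz")));Q=((P-O)@np.array([XV,YV,[0,0,1]]).T).reshape(-1,3)
for x in range(-135,-50,10):
    print(x,[int(np.max(np.append(Q[(abs(Q[:,0]-x)<5)&(abs(Q[:,1]-y)<5)][:,2],-1))) for y in range(-80,90,10)])
E
```

```text
t 18.28 grasp in V [-92.2  -2.8  98.7] yaw -26.5 tool z in V [-0.107 -0.018 -0.994] F in V [-3.2  2.3  0.5] op 34.6
tops [(-36, np.float64(113.3)), (-32, np.float64(111.9)), (-28, np.float64(110.3)), (-24, np.float64(108.7)), (-20, np.float64(107.4)), (-16, np.float64(105.8)), (-12, np.float64(104.4)), (-8, np.float64(102.8)), (-4, np.float64(101.5)), (0, np.float64(99.9)), (4, np.float64(98.6)), (8, np.float64(97.1)), (12, np.float64(95.7)), (16, np.float64(94.2)), (20, np.float64(92.7)), (24, np.float64(90.9))]
below horiz deg 20.3 foot x (if in groove) 55.7 pad off centre line -16.1 pad to foot 151.7 y line [ 0.027 -1.806]
-135 [0, 18, 21, 19, 18, 0, 0, 28, 33, 33, 1, 0, 0, 0, 0, 1, 1]
-125 [0, 0, 18, 21, 19, 0, -1, 31, 30, 26, 0, 0, 1, 0, 1, 0, 1]
-115 [1, 0, 18, 10, 9, 34, 40, 42, 27, 0, 0, 2, 0, 0, 1, 0, 1]
-105 [3, 1, 1, 1, 2, 33, 42, 44, 41, 30, 0, 0, 0, 1, 0, 1, 0]
-95 [0, 1, 1, 0, 0, 34, 37, 34, 29, 1, 0, 1, 0, 1, 0, 1, 2]
-85 [1, 1, 1, 0, 0, 28, 29, 28, 0, 1, 0, 1, 1, 0, 0, 0, 0]
-75 [0, 0, 2, 2, 27, 29, 26, 1, 0, 0, 1, 0, 1, 0, 0, 1, 0]
-65 [0, 0, 0, 2, 0, 30, 20, 1, 0, 2, 0, 1, 3, 0, 0, 0, 1]
-55 [1, 0, 0, 0, 1, 0, 0, 0, 0, 0, 1, 0, 1, 0, 2, 1, 18]
```

A T-bolt lies at V x=−115 to −60, up to 44 mm high, under the fingers' −y side, so I must stay above it out here. First I'll slide the bar towards the end plate while its angle is low. That moves the fingers clear of the bolt.

jog_arm(fingers=[-1,-1,-1,-1,-1], travel=[[0.3,0,-0.08],[0.5,0,-0.05],[0.5,0,-0.05],[0.5,0,-0.05],[0.5,0,-0.05]], turn=[0,0,0,0,0])

```text
time_s: 18.75
tcp_pos: [410.7, -458.8, 81.2]
tcp_rot: [0.851, 0.521, -0.044, 0.041]
wrist_force: [-6.7, -5.3, 2.0]
opening: 34.6
```

```bash
python3 bar.py
```

```text
t 18.75 grasp in V [-79.3  -1.8 100.1] yaw -26.9 tool z in V [-0.119 -0.018 -0.993] F in V [-7.6  3.8  2. ] op 34.6
tops [(-24, np.float64(114.2)), (-20, np.float64(112.6)), (-16, np.float64(111.1)), (-12, np.float64(109.5)), (-8, np.float64(107.8)), (-4, np.float64(106.4)), (0, np.float64(104.8)), (4, np.float64(103.2)), (8, np.float64(101.8)), (12, np.float64(100.3)), (16, np.float64(98.7)), (20, np.float64(97.1)), (24, np.float64(95.6)), (28, np.float64(94.1)), (32, np.float64(92.4)), (36, np.float64(91.2))]
below horiz deg 21.1 foot x (if in groove) 65.9 pad off centre line -16.0 pad to foot 149.4 y line [ 0.009 -1.327]
```

jog_arm(fingers=[-1,-1,-1,-1,-1], travel=[[0.6,0,-0.05],[0.6,0,0],[0.6,0,0],[0.6,0,0],[0.6,0,0]], turn=[0,0,0,0,0])

```text
time_s: 19.22
tcp_pos: [412.7, -452.1, 84.7]
tcp_rot: [0.853, 0.516, -0.055, 0.051]
wrist_force: [-11.4, -13.6, 3.3]
opening: 34.3
```

```bash
python3 bar.py
```

```text
t 19.22 grasp in V [-71.8  -0.6 103.4] yaw -27.6 tool z in V [-0.148 -0.023 -0.989] F in V [-17.2   4.7   3.3] op 34.3
tops [(-12, np.float64(114.5)), (-8, np.float64(112.9)), (-4, np.float64(111.3)), (0, np.float64(109.6)), (4, np.float64(107.9)), (8, np.float64(106.4)), (12, np.float64(104.7)), (16, np.float64(103.0)), (20, np.float64(101.5)), (24, np.float64(99.8)), (28, np.float64(98.1)), (32, np.float64(96.5)), (36, np.float64(94.9)), (40, np.float64(93.0)), (44, np.float64(91.1)), (48, np.float64(51.3))]
below horiz deg 22.6 foot x (if in groove) 72.4 pad off centre line -16.3 pad to foot 149.5 y line [-0.007 -0.218]
```

The foot's rim is now at the plate. Relax the bias and lower to a fingertip height of about 48.

jog_arm(fingers=[-1,-1,-1,-1,-1,-1,-1], travel=[[-0.2,0,0.3],[0.05,0,0.45],[0.1,0,0.5],[0.1,0,0.5],[0.1,0,0.5],[0.1,0,0.5],[0.1,0,0.4]], turn=[0,0,0,0,0,0,0])

```text
time_s: 19.85
tcp_pos: [410.2, -464.3, 56.2]
tcp_rot: [0.855, 0.512, -0.058, 0.059]
wrist_force: [-4.1, -5.5, 0.5]
opening: 34.7
```

```bash
python3 bar.py
```

```text
t 19.85 grasp in V [-83.7  -3.3  74.9] yaw -27.9 tool z in V [-0.161 -0.032 -0.986] F in V [-6.7  1.4  0.5] op 34.7
tops [(-32, np.float64(98.6)), (-28, np.float64(97.8)), (-24, np.float64(97.0)), (-20, np.float64(96.2)), (-16, np.float64(95.3)), (-12, np.float64(94.5)), (-8, np.float64(93.8)), (-4, np.float64(93.2)), (0, np.float64(92.5)), (4, np.float64(91.7)), (8, np.float64(90.9)), (12, np.float64(90.0)), (16, np.float64(89.5)), (20, np.float64(88.6)), (24, np.float64(87.8)), (28, np.float64(87.3))]
below horiz deg 10.6 foot x (if in groove) 70.7 pad off centre line -15.7 pad to foot 154.1 y line [ 0.021 -1.988]
```

jog_arm(fingers=[-1,-1,-1,-1,-1,-1], travel=[[0.5,0,-0.06],[0.8,0,-0.08],[0.8,0,-0.08],[0.8,0,-0.08],[1,0,-0.1],[1,0,-0.1]], turn=[0,0,0,0,0,0])

```text
time_s: 20.4
tcp_pos: [412.1, -461.0, 60.9]
tcp_rot: [0.86, 0.498, -0.075, 0.078]
wrist_force: [-14.0, -25.0, 3.1]
opening: 34.9
```

```bash
python3 bar.py
```

```text
t 20.4 grasp in V [-79.   -3.5  79.5] yaw -29.5 tool z in V [-0.212 -0.041 -0.976] F in V [-28.5   2.2   3.1] op 34.9
tops [(-28, np.float64(154.4)), (-24, np.float64(100.8)), (-20, np.float64(99.7)), (-16, np.float64(98.8)), (-12, np.float64(97.9)), (-8, np.float64(97.0)), (-4, np.float64(96.1)), (0, np.float64(95.4)), (4, np.float64(94.5)), (8, np.float64(93.5)), (12, np.float64(92.8)), (16, np.float64(91.8)), (20, np.float64(91.0)), (24, np.float64(90.1)), (28, np.float64(89.1)), (32, np.float64(88.5))]
below horiz deg 12.4 foot x (if in groove) 73.7 pad off centre line -15.4 pad to foot 152.9 y line [ 0.016 -2.311]
```

28 N isn't enough to slide along the bar, and pushing tilts the tool. Better to relax, lower until the fingertips are just above the bolt (about 36 mm), then ease the grip gradually so the head settles slowly through the pads.

jog_arm(fingers=[-1,-1,-1,-1,-1,-1], travel=[[-0.1,0,0.2],[0.15,0,0.4],[0.15,0,0.4],[0.15,0,0.4],[0.15,0,0.3],[0.2,0,0.3]], turn=[0,0,0,0,0,0])

```text
time_s: 20.95
tcp_pos: [412.0, -464.5, 39.2]
tcp_rot: [0.861, 0.496, -0.078, 0.081]
wrist_force: [-7.4, -9.4, 0.2]
opening: 34.6
```

```bash
python3 bar.py; python3 go.py 0 0 0|head -1
```

```text
t 20.95 grasp in V [-82.   -4.8  57.7] yaw -29.7 tool z in V [-0.219 -0.043 -0.975] F in V [-11.6   2.8   0.2] op 34.6
tops [(-28, np.float64(131.5)), (-24, np.float64(85.1)), (-20, np.float64(84.9)), (-16, np.float64(84.6)), (-12, np.float64(84.3)), (-8, np.float64(84.0)), (-4, np.float64(83.7)), (0, np.float64(83.8)), (4, np.float64(83.4)), (8, np.float64(83.2)), (12, np.float64(82.9)), (16, np.float64(82.6)), (20, np.float64(82.3)), (24, np.float64(82.0)), (28, np.float64(81.8)), (32, np.float64(77.0))]
below horiz deg 27.3 foot x (if in groove) 17.3 pad off centre line -48.4 pad to foot 86.8 y line [-0.148  0.896]
t 21.0 tcp [ 411.7 -464.4   38.5] yaw -29.7 z [-0.054 -0.217 -0.975] q [ 0.28  0.61  0.5   1.9  -0.14  0.59  0.28] F [-6.2 -8.8 -0.4] op 34.9
```

The bar is 3.6° from flat, 6 mm above the near groove. Try easing the grip in steps.

jog_arm(fingers=[-0.3,-0.26], travel=[[0.1,0,0],[0.1,0,0]], turn=[0,0])

```text
time_s: 21.17
tcp_pos: [411.5, -464.6, 37.1]
tcp_rot: [0.861, 0.495, -0.079, 0.082]
wrist_force: [-5.6, -7.8, -1.2]
opening: 34.8
```

```bash
sed -i 's/<136)/<100)/; s/,97)/,90)/' bar.py; python3 bar.py; python3 go.py 0 0 0|head -1
```

```text
t 21.17 grasp in V [-82.2  -4.5  55.7] yaw -29.8 tool z in V [-0.222 -0.042 -0.974] F in V [-9.4  1.8 -1.2] op 34.8
tops [(-32, np.float64(130.1)), (-28, np.float64(128.6)), (-24, np.float64(83.2)), (-20, np.float64(83.0)), (-16, np.float64(82.7)), (-12, np.float64(82.5)), (-8, np.float64(82.3)), (-4, np.float64(82.0)), (0, np.float64(82.1)), (4, np.float64(81.9)), (8, np.float64(81.8)), (12, np.float64(81.5)), (16, np.float64(81.2)), (20, np.float64(81.0)), (24, np.float64(80.8)), (28, np.float64(80.5))]
below horiz deg 2.8 foot x (if in groove) 61.1 pad off centre line -13.2 pad to foot 142.8 y line [ 0.035 -2.838]
t 21.22 tcp [ 411.5 -464.5   37.1] yaw -29.8 z [-0.056 -0.219 -0.974] q [ 0.28  0.62  0.5   1.9  -0.14  0.59  0.27] F [-5.9 -7.4 -2. ] op 34.8
```

jog_arm(fingers=[-0.24,-0.23,-0.22], travel=[[0.2,0,-0.06],[0.2,0,-0.06],[0.2,0,-0.06]], turn=[0,0,0])

```text
time_s: 21.47
tcp_pos: [411.1, -464.7, 37.3]
tcp_rot: [0.862, 0.494, -0.082, 0.084]
wrist_force: [-8.0, -8.6, 0.3]
opening: 34.7
```

```bash
python3 bar.py; python3 go.py 0 0 0|head -1
```

```text
t 21.47 grasp in V [-82.3  -4.1  55.8] yaw -30.0 tool z in V [-0.23  -0.041 -0.972] F in V [-11.2   3.7   0.3] op 34.7
tops [(-28, np.float64(128.6)), (-24, np.float64(83.3)), (-20, np.float64(83.0)), (-16, np.float64(82.8)), (-12, np.float64(82.6)), (-8, np.float64(82.3)), (-4, np.float64(81.9)), (0, np.float64(82.2)), (4, np.float64(82.0)), (8, np.float64(81.8)), (12, np.float64(81.5)), (16, np.float64(81.3)), (20, np.float64(81.0)), (24, np.float64(80.8)), (28, np.float64(80.6)), (32, np.float64(74.4))]
below horiz deg 4.9 foot x (if in groove) 31.5 pad off centre line -16.0 pad to foot 112.9 y line [ 0.119 -2.136]
t 21.52 tcp [ 411.1 -464.6   37.3] yaw -30.0 z [-0.059 -0.226 -0.972] q [ 0.27  0.62  0.51  1.91 -0.14  0.58  0.26] F [-7.4 -9.1  0.5] op 34.6
```

jog_arm(fingers=[-0.215,-0.21,-0.205], travel=[[0,0,0],[0,0,0],[0,0,0]], turn=[0,0,0])

```text
time_s: 21.77
tcp_pos: [410.9, -464.8, 35.7]
tcp_rot: [0.862, 0.494, -0.083, 0.084]
wrist_force: [-5.0, -5.2, -2.0]
opening: 35.6
```

```bash
python3 bar.py; python3 go.py 0 0 0|head -1
```

```text
t 21.77 grasp in V [-82.5  -4.   54.1] yaw -30.0 tool z in V [-0.231 -0.041 -0.972] F in V [-6.8  2.3 -2. ] op 35.6
tops [(-32, np.float64(128.3)), (-28, np.float64(126.7)), (-24, np.float64(82.1)), (-20, np.float64(81.8)), (-16, np.float64(81.7)), (-12, np.float64(81.5)), (-8, np.float64(81.3)), (-4, np.float64(81.1)), (0, np.float64(81.4)), (4, np.float64(81.2)), (8, np.float64(81.0)), (12, np.float64(80.8)), (16, np.float64(80.7)), (20, np.float64(80.5)), (24, np.float64(80.2)), (28, np.float64(80.1))]
below horiz deg 2.0 foot x (if in groove) 60.9 pad off centre line -12.9 pad to foot 143.1 y line [ 0.033 -2.628]
t 21.82 tcp [ 410.9 -464.8   35.6] yaw -30.0 z [-0.06  -0.227 -0.972] q [ 0.27  0.62  0.51  1.91 -0.14  0.58  0.26] F [-3.2 -5.9 -1.4] op 35.3
```

jog_arm(fingers=[-0.2,-0.195,-0.19], travel=[[0,0,-0.03],[0,0,-0.03],[0,0,-0.03]], turn=[0,0,0])

```text
time_s: 22.07
tcp_pos: [411.0, -464.9, 34.9]
tcp_rot: [0.861, 0.494, -0.083, 0.084]
wrist_force: [-4.2, -6.1, -1.0]
opening: 35.6
```

```bash
python3 bar.py; python3 go.py 0 0 0|head -1
```

```text
t 22.07 grasp in V [-82.6  -4.1  53.4] yaw -29.9 tool z in V [-0.232 -0.041 -0.972] F in V [-7.3  1.3 -1. ] op 35.6
tops [(-32, np.float64(127.6)), (-28, np.float64(125.9)), (-24, np.float64(81.5)), (-20, np.float64(81.4)), (-16, np.float64(81.3)), (-12, np.float64(81.0)), (-8, np.float64(80.9)), (-4, np.float64(80.6)), (0, np.float64(80.9)), (4, np.float64(80.8)), (8, np.float64(80.6)), (12, np.float64(80.5)), (16, np.float64(80.2)), (20, np.float64(80.2)), (24, np.float64(80.0)), (28, np.float64(79.9))]
below horiz deg 1.7 foot x (if in groove) 58.4 pad off centre line -12.8 pad to foot 140.6 y line [ 0.034 -2.621]
t 22.12 tcp [ 411.  -464.9   34.9] yaw -29.9 z [-0.06  -0.228 -0.972] q [ 0.27  0.62  0.51  1.91 -0.14  0.58  0.26] F [-4.1 -5.6 -1.5] op 35.7
```

Now finish releasing gradually (2 mm left), open only slightly because of the bolt, and rise straight up.

jog_arm(fingers=[-0.185,-0.18,-0.175,-0.17,-0.165,-0.15,-0.1,-0.05,0,0,0,0,0,0], travel=[[0,0,-0.05],[0,0,-0.05],[0,0,-0.05],[0,0,-0.05],[0,0,-0.05],[0,0,-0.05],[0,0,-0.05],[0,0,-0.1],[-0.05,0,-0.3],[-0.25,0,-1],[-0.35,0,-1.5],[-0.35,0,-1.5],[-0.35,0,-1.5],[-0.2,0,-1]], turn=[0,0,0,0,0,0,0,0,0,0,0,0,0,0])

```text
time_s: 23.28
tcp_pos: [413.7, -454.5, 108.5]
tcp_rot: [0.86, 0.497, -0.08, 0.082]
wrist_force: [0.3, 0.2, -0.4]
opening: 43.8
```

```bash
python3 v.py; python3 - <<'E'
from v import *
s=cams.snapshot("scene");c=cv2.resize(s["img"][200:320,230:350],None,fx=4,fy=4,interpolation=cv2.INTER_CUBIC)
o,s2,P=wrist("w5.png");np.savez("w5.npz",P=P,img=s2["img"])
save("v5.png",cv2.resize(np.hstack([c,cv2.resize(s2["img"],(640,480))]),(800,343)))
E
```

```text
t 23.28 grasp in V [-72.2  -2.2 127. ] yaw -29.5 tool z in V [-0.225 -0.042 -0.974] F in V [ 0.3 -0.2 -0.4] op 43.8
```

View pics/v5.png

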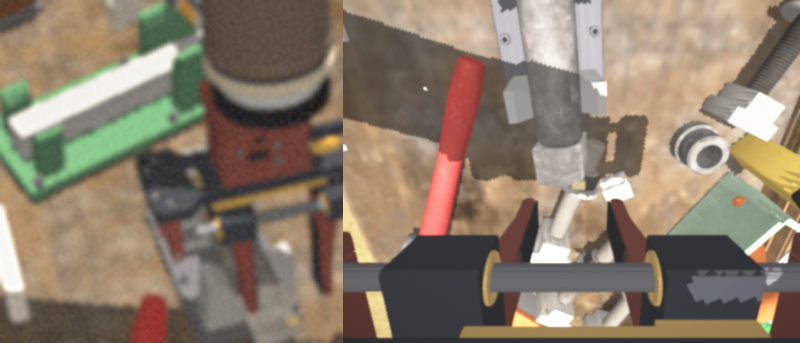

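The bar lies released in the V-blocks, with its head at (560,160) and the insert at (590,185) on the upper side. I'll measure its position and head roll from depth.

```bash
python3 - <<'E'
from v import *
d=np.load("w5.npz");P=d["P"];Q=((P-O)@np.array([XV,YV,[0,0,1]]).T).reshape(-1,3)
q=Q[(abs(Q[:,1]+1)<23)&(Q[:,2]>66)&(Q[:,2]<95)&(Q[:,0]<60)]
print("x range",np.percentile(q[:,0],[0.2,1,99]).round(1))
for x in range(-92,40,6):
    k=q[(abs(q[:,0]-x)<3)]
    if len(k)>10: print(x,len(k),"z95",np.percentile(k[:,2],95).round(1),"y of top",np.median(k[k[:,2]>np.percentile(k[:,2],95)-2][:,1]).round(1),"y rng",np.percentile(k[:,1],[1,99]).round(1))
x0=np.percentile(q[:,0],1)
h=q[(q[:,0]>x0+10)&(q[:,0]<x0+30)&(abs(q[:,1]+1)<13)&(q[:,2]>74)]
A=np.c_[h[:,:2],np.ones(len(h))];c=np.linalg.lstsq(A,h[:,2],rcond=None)[0];print(len(h),"head top slopes dz/dx,dz/dy",c.round(3),"roll deg",np.degrees(np.arctan(c[1])).round(1))
E
python3 go.py 452 -365 108 -24.8
```

```text
x range [-79.3 -75.   41.7]
-80 85 z95 76.8 y of top -11.4 y rng [-15.9  -5.9]
-74 349 z95 78.4 y of top -0.0 y rng [-16.3  18.8]
-68 519 z95 78.9 y of top -0.0 y rng [-16.5  19.2]
-62 543 z95 78.8 y of top 0.2 y rng [-16.4  19.2]
-56 550 z95 78.8 y of top -0.1 y rng [-16.7  19.3]
-50 594 z95 78.8 y of top 0.1 y rng [-16.5  19.2]
-44 608 z95 78.1 y of top -0.1 y rng [-15.9  18.9]
-38 544 z95 78.4 y of top -0.8 y rng [-16.7  14.9]
-32 588 z95 78.4 y of top -0.8 y rng [-16.6  14.6]
-26 602 z95 78.3 y of top -0.9 y rng [-16.8  14.8]
-20 640 z95 78.6 y of top -0.9 y rng [-16.8  14.9]
-14 672 z95 78.4 y of top -0.9 y rng [-16.7  14.8]
-8 702 z95 78.5 y of top -1.0 y rng [-16.8  14.5]
-2 750 z95 78.5 y of top -1.0 y rng [-16.8  14.8]
4 787 z95 78.5 y of top -1.0 y rng [-16.6  14.8]
10 826 z95 78.5 y of top -1.0 y rng [-16.8  14.5]
16 863 z95 78.4 y of top -1.1 y rng [-16.7  14.7]
22 918 z95 78.4 y of top -0.8 y rng [-16.7  14.6]
28 978 z95 78.6 y of top -0.9 y rng [-16.8  14.8]
34 1030 z95 78.5 y of top -1.0 y rng [-16.8  14.7]
1243 head top slopes dz/dx,dz/dy [-1.0000e-02  2.0000e-03  7.6316e+01] roll deg 0.1
t 23.38 tcp [ 414.3 -455.   108.8] yaw -29.5 z [-0.054 -0.223 -0.973] q [ 0.21  0.51  0.57  1.88 -0.09  0.72  0.24] F [ 0.1 -0.7 -0. ] op 43.8
tool move cm [ 9.45 -1.16 -2.13]
turn -0.082
after turn cm (x axis [ 0.422  0.88  -0.22 ] ) [ 9.52 -0.36 -2.1 ]
```

The bar is flat, hard by the plate (insert tip at x≈−80, so shank end ≈ +79), centred at y≈−1, with the insert on top and roll ≈ 0°. Next, take it across the shank in the gap at V x≈15.

```bash
python3 go.py 449.1 -375 108 -24.8|tail -1;python3 go.py 449.1 -375 43.5 -24.8|tail -1
```

```text
after turn cm (x axis [ 0.422  0.88  -0.22 ] ) [ 8.52 -0.21 -1.86]
after turn cm (x axis [ 0.422  0.88  -0.22 ] ) [ 9.94 -0.62  4.42]
```

jog_arm(fingers=[1,1,1,1,1,1,1], travel=[[0,0,0],[1.6,-0.05,-0.4],[1.6,-0.05,-0.4],[1.6,-0.05,-0.4],[1.6,-0.05,-0.4],[1.6,0,-0.3],[0.3,0,0]], turn=[-0.08,0,0,0,0,0,0])

```text
time_s: 23.97
tcp_pos: [449.4, -374.1, 107.1]
tcp_rot: [0.839, 0.532, -0.083, 0.08]
wrist_force: [-0.1, 0.7, 0.3]
opening: 86.3
```

```bash
python3 go.py 449.1 -375 43.5 -24.8; python3 v.py
```

```text
t 23.97 tcp [ 449.4 -374.1  107.1] yaw -24.9 z [-0.053 -0.223 -0.973] q [ 0.05  0.48  0.56  1.93 -0.04  0.73  0.14] F [-0.1  0.7  0.3] op 86.3
tool move cm [ 1.33 -0.28  6.21]
turn -0.002
after turn cm (x axis [ 0.418  0.88  -0.224] ) [ 1.33 -0.28  6.21]
t 23.97 grasp in V [ 15.8  -0.8 125.6] yaw -24.9 tool z in V [-0.224 -0.045 -0.973] F in V [0.7 0.4 0.3] op 86.3
```

jog_arm(fingers=[1,1,1,1,1,1,-1,-1,-1,-1,-1,-1,-1,-1,-1], travel=[[0.3,-0.05,1.3],[0.3,-0.05,1.3],[0.3,-0.05,1.3],[0.25,-0.05,1.2],[0.2,-0.05,0.9],[0,0,0],[0,0,0],[0,0,0],[0,0,0],[0,0,0],[0,0,0],[0,0,0],[0,0,0],[0,0,0],[0,0,0]], turn=[0,0,0,0,0,0,0,0,0,0,0,0,0,0,0])

```text
time_s: 25.22
tcp_pos: [448.9, -375.6, 43.7]
tcp_rot: [0.838, 0.533, -0.083, 0.08]
wrist_force: [-4.0, 3.4, 2.0]
opening: 33.2
```

```bash
python3 v.py
```

```text
t 25.22 grasp in V [14.3 -1.  62.2] yaw -24.8 tool z in V [-0.224 -0.045 -0.973] F in V [1.4 5.  2. ] op 33.2
```

Gripped again across the shank, at 33.2 mm. Lift vertically, then turn to the cradle's heading.

jog_arm(fingers=[-1,-1,-1,-1,-1,-1,-1,-1], travel=[[-0.1,0.02,-0.4],[-0.25,0.05,-1.1],[-0.3,0.06,-1.3],[-0.3,0.06,-1.3],[-0.3,0.06,-1.3],[-0.3,0.06,-1.3],[-0.2,0.05,-1],[0,0,0]], turn=[0,0,0,0,0,0,0,0])

```text
time_s: 25.88
tcp_pos: [444.7, -372.3, 125.3]
tcp_rot: [0.839, 0.533, -0.085, 0.075]
wrist_force: [0.6, 0.1, -6.2]
opening: 33.1
```

jog_arm(fingers=[-1,-1,-1,-1,-1,-1,-1,-1,-1,-1,-1,-1,-1,-1,-1], travel=[[0,0,0],[0,0,0],[0,0,0],[0,0,0],[0,0,0],[0,0,0],[0,0,0],[0,0,0],[0,0,0],[0,0,0],[0,0,0],[0,0,0],[0,0,0],[0,0,0],[0,0,0]], turn=[0.05,0.09,0.1,0.1,0.1,0.1,0.1,0.1,0.1,0.1,0.1,0.1,0.1,0.09,0.05])

```text
time_s: 27.13
tcp_pos: [442.9, -365.0, 120.0]
tcp_rot: [0.982, -0.154, -0.016, 0.108]
wrist_force: [0.0, -0.3, -6.4]
opening: 33.3
```

```bash
cat > c.py <<'E'
from w import *
a=np.radians(-10.4);B=np.array([[np.cos(a),np.sin(a),0],[-np.sin(a),np.cos(a),0],[0,0,1]]);O=np.array([526,-183.6,0])
def st():
    o=env.get_obs();M=R.from_quat(o["tcp_rot"]).as_matrix();t=np.array(o["tcp_pos"]);g=t-19*M[:,2]
    print("t",round(o["time_s"],2),"grasp in C",(B@(g-O)).round(1),"yaw-want",round(yaw(o)+100.4,1),"axes in C",(B@M).round(3).tolist(),"F",(B@np.array(o["wrist_force"])).round(1),"op",round(o["opening"],1));return g,B@M
def need(x,y,z):
    g,M=st();d=np.array([x,y,z])-B@(g-O);print("tool cm",(M.T@d/10).round(2))
E
python3 -c "
from c import *
need(-30.7,0,140)"
```

```text
t 27.13 grasp in C [ -48.5 -189.3  138.5] yaw-want -7.4 axes in C [[0.992, -0.127, -0.027], [-0.129, -0.968, -0.216], [0.001, 0.218, -0.976]] F [ 0.1 -0.3 -6.4] op 33.3
tool cm [ -0.68 -18.51  -4.29]
```

Turning about the tilted tool axis rolled and pitched the bar about 12°. The tilt is fixed in the world, with the fingertips towards the cradle's −y. It can be worked out once the bar is between the cheeks by pressing sideways, the way pushing tilted it before. First go above the lay position.

jog_arm(fingers=[-1,-1,-1,-1,-1,-1,-1,-1,-1,-1,-1,-1,-1], travel=[[0,-0.4,-0.3],[0.1,-1,-0.4],[0.1,-1.5,-0.45],[0.1,-1.6,-0.4],[0.1,-1.6,-0.4],[0.1,-1.6,-0.4],[0.1,-1.6,-0.4],[0.1,-1.6,-0.4],[0.1,-1.6,-0.4],[0.1,-1.6,-0.4],[0.1,-1.5,-0.4],[0.1,-1,-0.2],[0,-0.5,-0.1]], turn=[-0.05,-0.06,0,0,0,0,0,0,0,0,0,0,0])

```text
time_s: 28.22
tcp_pos: [489.0, -173.7, 128.1]
tcp_rot: [0.992, -0.061, -0.026, 0.104]
wrist_force: [-0.1, -0.0, -7.1]
opening: 33.3
```

```bash
python3 - <<'E'
from c import *
need(-35.7,0,120)
o=env.get_obs();s=cams.snapshot("wrist");save("w6.png",s["img"]);P=pts(s,o);Q=(P-O)@B.T
Q=Q.reshape(-1,3)
for x in range(-120,0,10):
    q=Q[(abs(Q[:,0]-x)<4)&(abs(Q[:,1])<50)&(Q[:,2]>100)&(Q[:,2]<200)]
    if len(q)>30:
        t=np.percentile(q[:,2],95);print(x,"top",t.round(1),"y",np.median(q[q[:,2]>t-4][:,1]).round(1))
for n,lo,hi in(("high cheeks",70,79),("yoke",136,146)):
    q=Q[(Q[:,0]>15)&(Q[:,0]<90)&(abs(Q[:,1])<60)&(Q[:,2]>lo)&(Q[:,2]<hi)]
    if len(q)>20: print(n,len(q),np.percentile(q,[1,99],axis=0).round(1).tolist())
    if n[0]=="h" and len(q)>20: print("inner",np.percentile(q[q[:,1]>0][:,1],[2,50,98]).round(1) if (q[:,1]>0).any() else 0,np.percentile(q[q[:,1]<0][:,1],[2,50,98]).round(1) if (q[:,1]<0).any() else 0)
c=cams.snapshot("scene")["img"];c=cv2.resize(c[170:290,210:350],None,fx=4,fy=4,interpolation=cv2.INTER_CUBIC)
save("v6.png",cv2.resize(np.hstack([c,cv2.resize(s["img"],(640,480))]),(800,320)))
E
```

```text
t 28.22 grasp in C [-37.7   7.1 146.7] yaw-want 3.7 axes in C [[0.998, 0.062, -0.026], [0.055, -0.976, -0.211], [-0.038, 0.209, -0.977]] F [-0.1 -0.1 -7.1] op 33.3
tool cm [0.27 0.15 2.75]
-110 top 148.4 y -5.9
-100 top 150.8 y 1.3
-90 top 153.1 y 2.4
-80 top 155.2 y 3.7
-50 top 192.2 y 34.6
-40 top 197.1 y 35.4
-30 top 185.8 y 34.4
-20 top 190.8 y -3.5
-10 top 169.0 y 10.9
high cheeks 1510 [[22.8, -32.7, 70.2], [83.8, 32.9, 76.9]]
inner [23.2 28.5 32.9] [-32.8 -27.2 -23.1]
yoke 2061 [[28.8, -8.7, 136.9], [69.3, 18.2, 145.4]]
```

View pics/v6.png

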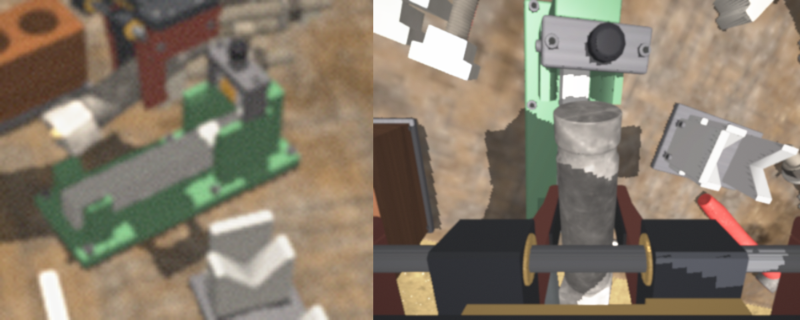

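The cradle frame is confirmed: cheeks symmetric about y=0 and the yoke ahead of the bar. In the wrist view the shank end is at (590,105), short of the yoke at (600,45). I'll lower it onto the rail in steps.

jog_arm(fingers=[-1,-1,-1,-1,-1,-1], travel=[[0,0,0.3],[0.05,-0.1,0.8],[0.05,-0.1,0.9],[0.05,-0.1,0.9],[0.05,-0.05,0.7],[0,0,0]], turn=[0.05,0,0,0,0,0])

```text
time_s: 28.82
tcp_pos: [487.5, -183.1, 89.2]
tcp_rot: [0.991, -0.085, -0.023, 0.105]
wrist_force: [-0.3, -0.0, -6.3]
opening: 33.3
```

```bash
cat > cb.py <<'E'
from c import *
import sys
need(*[float(a) for a in sys.argv[1:]])
o=env.get_obs();s=cams.snapshot("wrist");Q=((pts(s,o)-O)@B.T).reshape(-1,3);A=[]
for x in range(-30,60,4):
    q=Q[(abs(Q[:,0]-x)<2)&(abs(Q[:,1])<18)&(Q[:,2]>60)&(Q[:,2]<170)]
    if len(q)>30:
        t=np.percentile(q[:,2],97);k=q[q[:,2]>t-12][:,1];A.append((x,t.round(0),((k.min()+k.max())/2).round(1)))
print("fwd tops",[tuple(map(float,a)) for a in A])
s=cams.snapshot("scene");Q=((pts(s)-O)@B.T).reshape(-1,3);A=[]
for x in range(-128,40,6):
    q=Q[(abs(Q[:,0]-x)<3)&(abs(Q[:,1])<16)&(Q[:,2]>46)&(Q[:,2]<130)]
    if len(q)>8: A.append((x,np.percentile(q[:,2],90).round(0)))
print("scene tops",[tuple(map(float,a)) for a in A])
E
python3 cb.py -36 3 88
```

```text
t 28.82 grasp in C [-37.4  -2.4 107.8] yaw-want 0.8 axes in C [[1.0, 0.013, -0.026], [0.007, -0.977, -0.213], [-0.028, 0.213, -0.977]] F [-0.3 -0.1 -6.3] op 33.3
tool cm [ 0.2  -0.95  1.81]
fwd tops [(-30.0, 149.0, -10.4), (-26.0, 156.0, -14.1), (-22.0, 128.0, -1.8), (-18.0, 129.0, -1.4), (-14.0, 129.0, -1.2), (-10.0, 130.0, -1.0), (-6.0, 131.0, -0.7), (-2.0, 132.0, -0.6), (2.0, 131.0, -0.6), (6.0, 132.0, -0.0), (10.0, 134.0, 0.3), (14.0, 135.0, 0.4), (18.0, 136.0, 0.5), (22.0, 137.0, 1.0), (26.0, 134.0, 1.0), (30.0, 118.0, -0.6), (46.0, 120.0, 0.0), (50.0, 140.0, 0.3), (54.0, 142.0, 0.5), (58.0, 142.0, 0.5)]
scene tops [(-128.0, 108.0), (-122.0, 111.0), (-116.0, 112.0), (-110.0, 114.0), (-104.0, 115.0), (-98.0, 115.0), (-92.0, 116.0), (-86.0, 118.0), (-80.0, 119.0), (-74.0, 120.0), (-68.0, 120.0), (-62.0, 123.0), (-56.0, 124.0), (-50.0, 125.0), (-44.0, 126.0), (-38.0, 126.0), (-32.0, 50.0), (-26.0, 49.0), (-20.0, 115.0), (-14.0, 122.0), (-8.0, 122.0), (-2.0, 122.0), (4.0, 124.0), (10.0, 120.0), (16.0, 123.0), (22.0, 124.0), (28.0, 115.0)]
```

jog_arm(fingers=[-1,-1,-1,-1], travel=[[0.1,-0.4,0.3],[0.1,-0.4,0.4],[0,-0.1,0.5],[0,0,0.4]], turn=[0,0,0,0])

```text
time_s: 29.25
tcp_pos: [492.1, -177.8, 72.5]
tcp_rot: [0.991, -0.085, -0.021, 0.105]
wrist_force: [-0.3, 0.3, -7.1]
opening: 33.1
```

```bash
python3 cb.py -36 2 76
```

```text
t 29.25 grasp in C [-33.9   3.6  91.1] yaw-want 0.8 axes in C [[1.0, 0.013, -0.022], [0.008, -0.977, -0.212], [-0.025, 0.212, -0.977]] F [-0.4  0.3 -7.1] op 33.1
tool cm [-0.17 -0.17  1.51]
fwd tops [(-30.0, 161.0, -0.8), (-26.0, 165.0, -0.1), (-22.0, 165.0, 0.5), (-18.0, 169.0, 1.0), (-14.0, 168.0, 2.4), (-10.0, 170.0, 10.1), (-6.0, 170.0, 8.8), (-2.0, 169.0, 8.7), (2.0, 170.0, -7.6), (6.0, 115.0, 3.8), (10.0, 116.0, 4.8), (14.0, 118.0, 4.6), (18.0, 119.0, 4.4), (22.0, 120.0, 4.4), (26.0, 120.0, 4.4), (30.0, 116.0, 4.0), (34.0, 99.0, 4.3), (46.0, 120.0, -0.0), (50.0, 140.0, 0.7), (54.0, 142.0, 0.8), (58.0, 142.0, 0.6)]
scene tops [(-122.0, 92.0), (-116.0, 92.0), (-110.0, 94.0), (-104.0, 95.0), (-98.0, 96.0), (-92.0, 97.0), (-86.0, 99.0), (-80.0, 99.0), (-74.0, 101.0), (-68.0, 103.0), (-62.0, 104.0), (-56.0, 106.0), (-50.0, 106.0), (-44.0, 122.0), (-38.0, 107.0), (-32.0, 108.0), (-20.0, 64.0), (-14.0, 106.0), (-8.0, 105.0), (-2.0, 106.0), (4.0, 104.0), (10.0, 105.0), (16.0, 105.0), (22.0, 107.0), (28.0, 106.0), (34.0, 100.0)]
```

jog_arm(fingers=[-1,-1,-1,-1], travel=[[-0.05,-0.03,0.25],[-0.05,-0.04,0.25],[0,-0.04,0.25],[0,-0.04,0.25]], turn=[0,0,0,0])

```text
time_s: 29.68
tcp_pos: [491.7, -179.3, 62.6]
tcp_rot: [0.991, -0.085, -0.02, 0.106]
wrist_force: [2.9, -0.6, -0.8]
opening: 33.4
```

```bash
python3 cb.py -36 1 64
```

```text
t 29.68 grasp in C [-34.1   2.1  81.2] yaw-want 0.7 axes in C [[1.0, 0.013, -0.02], [0.008, -0.977, -0.213], [-0.022, 0.213, -0.977]] F [ 3.  -0.1 -0.8] op 33.4
tool cm [-0.15 -0.26  1.7 ]
fwd tops [(-30.0, 151.0, -2.3), (-26.0, 155.0, -1.6), (-22.0, 156.0, -0.9), (-18.0, 161.0, -0.0), (-14.0, 170.0, 1.6), (-10.0, 170.0, 0.2), (-6.0, 170.0, 0.6), (-2.0, 170.0, -4.1), (2.0, 169.0, -7.5), (6.0, 103.0, 2.7), (10.0, 104.0, 3.5), (14.0, 106.0, 3.8), (18.0, 107.0, 3.5), (22.0, 107.0, 3.4), (26.0, 108.0, 3.5), (30.0, 106.0, 3.1), (34.0, 87.0, 2.7), (46.0, 120.0, -0.0), (50.0, 140.0, 0.5), (54.0, 142.0, 0.4), (58.0, 142.0, 0.5)]
scene tops [(-122.0, 86.0), (-116.0, 87.0), (-110.0, 88.0), (-104.0, 90.0), (-98.0, 89.0), (-92.0, 89.0), (-86.0, 92.0), (-80.0, 92.0), (-74.0, 93.0), (-68.0, 93.0), (-62.0, 96.0), (-56.0, 96.0), (-50.0, 96.0), (-44.0, 121.0), (-38.0, 99.0), (-14.0, 93.0), (-8.0, 98.0), (-2.0, 95.0), (4.0, 95.0), (10.0, 91.0), (16.0, 94.0), (22.0, 95.0), (28.0, 96.0), (34.0, 84.0)]
```

jog_arm(fingers=[-1,-1,-1,-1,-1,-1], travel=[[-0.03,0,0.25],[-0.03,-0.02,0.3],[-0.03,-0.02,0.3],[-0.03,-0.02,0.3],[0,-0.02,0.25],[0,-0.02,0.2]], turn=[0,0,0,0,0,0])

```text
time_s: 30.28
tcp_pos: [494.0, -182.6, 48.2]
tcp_rot: [0.991, -0.085, -0.017, 0.106]
wrist_force: [-4.9, 9.3, 41.6]
opening: 33.3
```

```bash
python3 cb.py -36 0 62
```

```text
t 30.28 grasp in C [-31.4  -0.7  66.8] yaw-want 0.7 axes in C [[1.0, 0.013, -0.012], [0.01, -0.977, -0.213], [-0.015, 0.213, -0.977]] F [-6.5  8.3 41.6] op 33.3
tool cm [-0.45 -0.18  0.46]
fwd tops [(-30.0, 134.0, -5.7), (-26.0, 138.0, -4.7), (-22.0, 142.0, -4.0), (-18.0, 144.0, -3.3), (-14.0, 157.0, -0.1), (-10.0, 160.0, -0.0), (-6.0, 166.0, -0.0), (-2.0, 156.0, -3.1), (2.0, 156.0, -9.0), (6.0, 83.0, -0.3), (10.0, 83.0, -0.4), (14.0, 81.0, -0.6), (18.0, 82.0, 0.2), (22.0, 83.0, -0.0), (26.0, 83.0, -0.3), (30.0, 82.0, 0.0), (34.0, 83.0, -0.0), (46.0, 120.0, 0.0), (50.0, 140.0, 0.7), (54.0, 142.0, 0.4), (58.0, 142.0, 0.5)]
scene tops [(-122.0, 87.0), (-116.0, 86.0), (-110.0, 88.0), (-104.0, 88.0), (-98.0, 86.0), (-92.0, 87.0), (-86.0, 86.0), (-80.0, 87.0), (-74.0, 87.0), (-68.0, 86.0), (-62.0, 87.0), (-56.0, 86.0), (-50.0, 86.0), (-44.0, 88.0), (-38.0, 111.0), (-8.0, 79.0), (-2.0, 79.0), (4.0, 77.0), (10.0, 80.0), (16.0, 76.0), (22.0, 78.0), (28.0, 79.0), (34.0, 78.0)]
```

The bar is flat in pitch now, but I'm pressing with 41 N, so ease off. The head's flat under-face will self-level on the rail when I let go (2–3 mm at a corner), so release gradually.

jog_arm(fingers=[-1,-0.3,-0.26,-0.25,-0.24,-0.23,-0.22,-0.21,-0.2,-0.15,0,0.3,0.6,1,1], travel=[[0,0.04,-0.2],[0,0,-0.1],[0,0,0],[0,0,0],[0,0,0],[0,0,0],[0,0,0],[0,0,0],[0,0,0],[0,0,0],[0,0,0],[0,0,0],[0,0,0],[0,0,0],[0,0,0]], turn=[0,0,0,0,0,0,0,0,0,0,0,0,0,0,0])

```text
time_s: 31.63
tcp_pos: [489.9, -182.3, 50.2]
tcp_rot: [0.991, -0.086, -0.02, 0.105]
wrist_force: [-0.5, 0.8, -0.1]
opening: 67.3
```

```bash
python3 cb.py -36 0 110
```

```text
t 31.63 grasp in C [-35.3  -1.2  68.8] yaw-want 0.7 axes in C [[1.0, 0.011, -0.02], [0.007, -0.977, -0.212], [-0.022, 0.212, -0.977]] F [-0.6  0.7 -0.1] op 67.3
tool cm [-0.15  0.76 -4.05]
fwd tops [(-30.0, 81.0, -1.4), (-26.0, 81.0, -1.1), (-22.0, 80.0, -1.0), (-18.0, 81.0, -0.1), (-14.0, 162.0, -0.0), (-10.0, 167.0, 0.0), (-6.0, 155.0, -0.0), (-2.0, 158.0, -17.4), (2.0, 80.0, -1.4), (6.0, 79.0, -0.1), (10.0, 78.0, 0.0), (14.0, 78.0, 0.5), (18.0, 79.0, -0.0), (22.0, 79.0, -0.0), (26.0, 79.0, 0.0), (30.0, 78.0, -0.0), (46.0, 120.0, -0.0), (50.0, 140.0, 0.6), (54.0, 142.0, 0.4), (58.0, 142.0, 0.5)]
scene tops [(-128.0, 87.0), (-122.0, 86.0), (-116.0, 87.0), (-110.0, 87.0), (-104.0, 86.0), (-98.0, 86.0), (-92.0, 86.0), (-86.0, 85.0), (-80.0, 87.0), (-74.0, 86.0), (-68.0, 85.0), (-62.0, 85.0), (-56.0, 84.0), (-50.0, 83.0), (-44.0, 84.0), (-38.0, 84.0), (-32.0, 84.0), (-2.0, 75.0), (4.0, 78.0), (10.0, 75.0), (16.0, 77.0), (22.0, 76.0), (28.0, 78.0)]
```

The head still sits about 8 mm high, probably perched on the low cheeks' flare. Open up, back off and look.

jog_arm(fingers=[1,1,1,1,1,1,1], travel=[[0,0.2,-1],[0,0.3,-1.5],[-1,0.3,-1.5],[-1.5,0.3,-1.5],[-1.5,0.3,-1.5],[-1.5,0.3,-1],[0,0,0]], turn=[0,0,0,0,0,0,0])

```text
time_s: 32.32
tcp_pos: [435.1, -173.9, 138.8]
tcp_rot: [0.99, -0.087, -0.021, 0.106]
wrist_force: [-0.1, -0.4, 0.1]
opening: 87.7
```

```bash
cat > lk.py <<'E'
from c import *
def look(n):
    st();o=env.get_obs();s=cams.snapshot("wrist");save(n,s["img"]);Q=((pts(s,o)-O)@B.T).reshape(-1,3)
    for x in range(-130,85,10):
        q=Q[(abs(Q[:,0]-x)<3)&(abs(Q[:,1])<24)&(Q[:,2]>63)&(Q[:,2]<125)]
        if len(q)>25:
            f=np.polyfit(q[abs(q[:,1])<12][:,1],q[abs(q[:,1])<12][:,2],1) if (abs(q[:,1])<12).sum()>20 else [0,0]
            t=np.percentile(q[:,2],96);print(x,len(q),"top",t.round(1),"y of top",np.median(q[q[:,2]>t-1.5][:,1]).round(1),"y rng",np.percentile(q[:,1],[2,98]).round(1),"slope deg",np.degrees(np.arctan(f[0])).round(1))
if __name__=="__main__":
    import sys;look(sys.argv[1])
E
python3 lk.py w7.png
```

```text
t 32.32 grasp in C [-90.7  -2.8 157.4] yaw-want 0.5 axes in C [[1.0, 0.009, -0.022], [0.004, -0.977, -0.213], [-0.024, 0.213, -0.977]] F [-0.1 -0.4  0.1] op 87.7
-130 36 top 83.8 y of top -15.1 y rng [-17.6  -7.7] slope deg 0.0
-120 408 top 84.1 y of top -2.8 y rng [-21.2  16.8] slope deg -7.7
-110 422 top 83.8 y of top -2.5 y rng [-19.9  17. ] slope deg -7.4
-100 439 top 83.5 y of top -2.6 y rng [-20.3  17.3] slope deg -6.6
-90 322 top 82.6 y of top -2.9 y rng [-17.4  13. ] slope deg -14.2
-80 403 top 82.4 y of top -3.1 y rng [-17.9  13.4] slope deg -12.2
-70 421 top 82.0 y of top -2.0 y rng [-17.6  13.7] slope deg -11.5
-60 439 top 81.8 y of top -2.0 y rng [-17.5  13.9] slope deg -10.5
-50 458 top 81.4 y of top -1.6 y rng [-17.1  14.3] slope deg -9.1
-40 472 top 81.1 y of top -1.8 y rng [-16.5  14.5] slope deg -8.0
-30 498 top 80.8 y of top -1.4 y rng [-16.7  14.7] slope deg -8.1
-20 519 top 80.4 y of top -1.0 y rng [-15.9  14.9] slope deg -6.4
-10 543 top 79.9 y of top -1.1 y rng [-16.1  15.1] slope deg -5.6
0 532 top 79.6 y of top -0.7 y rng [-16.1  15.3] slope deg -4.6
10 520 top 77.9 y of top -0.1 y rng [-14.5  14.4] slope deg -4.9
20 629 top 78.8 y of top -0.4 y rng [-20.8  21. ] slope deg -2.7
30 584 top 78.3 y of top 0.2 y rng [-23.6  23.4] slope deg -1.7
40 190 top 71.6 y of top -23.2 y rng [-23.9  23.9] slope deg 0.0
```

The head is 4.5 mm high, rolled −7.5° and off to −y by about 2 mm, so its corner is caught on the −y low cheek's flare. I'll nudge the shank towards +y with a loose, nearly closed grip just ahead of the low cheeks so it drops in.

jog_arm(fingers=[1,1,1,1,1,1,1,1], travel=[[0.4,-0.4,1],[0.4,-0.4,1.5],[0.3,-0.4,1.5],[0.3,-0.4,1.5],[0.1,-0.3,1.3],[0.1,-0.3,1],[0,-0.2,0.7],[0,0,0]], turn=[0,0,0,0,0,0,0,0])

```text
time_s: 33.03
tcp_pos: [459.5, -168.5, 37.6]
tcp_rot: [0.991, -0.083, -0.02, 0.105]
wrist_force: [-0.6, -0.1, -0.7]
opening: 88.0
```

```bash
python3 cb.py -76 2 64 | head -2
```

```text
t 33.03 grasp in C [-67.8   6.9  56.1] yaw-want 0.9 axes in C [[1.0, 0.016, -0.02], [0.011, -0.977, -0.212], [-0.023, 0.211, -0.977]] F [-0.6 -0.2 -0.7] op 88.0
tool cm [-0.85  0.63 -0.65]
```

jog_arm(fingers=[1,0,-0.1,-0.15,-0.17,-0.18,-0.18,-0.18,-0.18], travel=[[-0.5,0.5,-0.7],[0,0,0],[0,0,0],[0,0,0],[0,0,0],[0,0,0],[0,-0.05,0],[0,-0.1,0],[0,0,0]], turn=[0,0,0,0,0,0,0,0,0])

```text
time_s: 33.88
tcp_pos: [455.9, -171.1, 50.4]
tcp_rot: [0.991, -0.084, -0.017, 0.105]
wrist_force: [-2.7, -4.4, 4.0]
opening: 38.4
```

```bash
python3 cb.py -76 2 64; python3 lk.py w8.png
```

```text
t 33.88 grasp in C [-71.    3.7  69. ] yaw-want 0.8 axes in C [[1.0, 0.014, -0.013], [0.01, -0.977, -0.211], [-0.016, 0.211, -0.977]] F [-1.9 -4.8  4. ] op 38.4
tool cm [-0.5   0.05  0.53]
fwd tops [(-30.0, 81.0, 0.1), (-26.0, 80.0, 0.3), (-22.0, 80.0, 0.6), (-18.0, 80.0, 0.2), (-14.0, 80.0, 0.2), (-10.0, 80.0, 0.6), (-6.0, 80.0, 0.1), (-2.0, 80.0, 0.6), (2.0, 79.0, 0.1), (6.0, 79.0, 0.3), (10.0, 78.0, 0.1), (14.0, 78.0, 0.5), (18.0, 79.0, 0.5), (22.0, 79.0, 0.2), (26.0, 79.0, 0.1), (30.0, 79.0, 0.7)]
scene tops [(-128.0, 87.0), (-122.0, 86.0), (-116.0, 87.0), (-110.0, 86.0), (-104.0, 86.0), (-98.0, 85.0), (-92.0, 84.0), (-86.0, 85.0), (-80.0, 112.0), (-74.0, 85.0), (-50.0, 78.0), (-44.0, 81.0), (-38.0, 81.0), (-32.0, 78.0), (-26.0, 80.0), (-20.0, 80.0), (-14.0, 79.0), (-8.0, 80.0), (-2.0, 80.0), (4.0, 82.0), (10.0, 81.0), (16.0, 81.0), (22.0, 81.0), (28.0, 82.0)]
t 33.98 grasp in C [-70.9   3.   69.1] yaw-want 0.7 axes in C [[1.0, 0.013, -0.013], [0.01, -0.977, -0.211], [-0.015, 0.211, -0.977]] F [-1.1 -6.5  3.7] op 36.6
-130 69 top 83.2 y of top -10.6 y rng [-13.   -3.6] slope deg 
[... 359 characters left out ...]
of top -9.1 y rng [-22.1  22.8] slope deg -54.3
-50 962 top 81.2 y of top 0.4 y rng [-14.   16.7] slope deg -1.5
-40 1024 top 80.8 y of top 0.5 y rng [-14.   16.7] slope deg -1.5
-30 1071 top 80.5 y of top 0.2 y rng [-13.7  16.7] slope deg -1.4
-20 1115 top 80.2 y of top 0.2 y rng [-13.7  16.6] slope deg -1.8
-10 1178 top 79.9 y of top 0.3 y rng [-13.7  16.6] slope deg -1.9
0 1247 top 79.5 y of top 0.3 y rng [-13.9  16.6] slope deg -1.9
10 1212 top 77.9 y of top 0.6 y rng [-12.9  15. ] slope deg -2.5
20 1473 top 78.8 y of top 0.2 y rng [-20.4  18.7] slope deg -2.6
30 1517 top 78.4 y of top 0.3 y rng [-23.6  23.3] slope deg -2.2
40 516 top 71.9 y of top -23.3 y rng [-23.9  23.8] slope deg 0.0
```

Now it's a little too far to +y, with only +3° of roll. Bring it back about 3.5 mm.

jog_arm(fingers=[-0.17,-0.16,-0.16,-0.16,-0.16], travel=[[0,0.15,0],[0,0.15,0],[0,0.1,0],[0,0.05,0],[0,0,0]], turn=[0,0,0,0,0])

```text
time_s: 34.45
tcp_pos: [455.0, -176.1, 51.3]
tcp_rot: [0.991, -0.085, -0.017, 0.105]
wrist_force: [0.8, 0.6, -0.7]
opening: 36.8
```

```bash
python3 lk.py w9.png | grep -E "^(t|-1[0-3]0|-50|0|30)"
```

```text
t 34.45 grasp in C [-71.   -1.5  69.8] yaw-want 0.7 axes in C [[1.0, 0.013, -0.013], [0.009, -0.977, -0.211], [-0.016, 0.211, -0.977]] F [ 0.6  0.8 -0.7] op 36.8
-130 74 top 80.8 y of top -14.2 y rng [-16.2  -7.1] slope deg -9.5
-120 691 top 82.9 y of top -1.2 y rng [-15.9  17.9] slope deg -2.2
-110 675 top 82.7 y of top -1.4 y rng [-13.5  17.8] slope deg -1.9
-50 947 top 80.7 y of top -1.6 y rng [-15.6  14.8] slope deg -9.0
0 1236 top 79.3 y of top -1.6 y rng [-15.5  14.6] slope deg -8.8
30 1478 top 78.5 y of top -1.2 y rng [-23.5  23.4] slope deg -8.9
```

jog_arm(fingers=[0.2,0.2,0.2,0.2], travel=[[0,0,0],[0,0,0],[0,0,0],[0,0,0]], turn=[0,0,0,0])

```text
time_s: 34.83
tcp_pos: [455.2, -175.6, 51.1]
tcp_rot: [0.991, -0.084, -0.017, 0.105]
wrist_force: [0.3, -0.3, 0.5]
opening: 52.5
```

```bash
python3 lk.py w10.png | grep -E "^(t|-1[0-3]0|-50|0|30)"; python3 - <<'E'
import cv2,numpy as np
from h import *
s=cams.snapshot("scene");c=cv2.resize(s["img"][190:280,210:330],None,fx=5,fy=5,interpolation=cv2.INTER_CUBIC)
w=cv2.imread("pics/w10.png")[...,::-1];w=cv2.resize(w[200:420,150:450],None,fx=2,fy=2)
save("v10.png",cv2.resize(np.hstack([c,cv2.resize(w,(600,450))]),(800,300)))
E
```

```text
t 34.83 grasp in C [-70.8  -0.9  69.7] yaw-want 0.8 axes in C [[1.0, 0.013, -0.013], [0.01, -0.978, -0.211], [-0.016, 0.211, -0.977]] F [ 0.4 -0.2  0.5] op 52.5
-130 82 top 80.9 y of top -13.8 y rng [-16.2  -7.2] slope deg -12.8
-120 691 top 83.0 y of top -1.5 y rng [-16.  18.] slope deg -1.9
-110 685 top 82.6 y of top -1.3 y rng [-13.6  17.9] slope deg -2.0
-50 940 top 80.6 y of top -1.7 y rng [-16.   14.9] slope deg -8.6
0 1243 top 79.4 y of top -1.4 y rng [-15.5  14.8] slope deg -8.8
30 1461 top 78.4 y of top -1.4 y rng [-23.6  23.4] slope deg -8.3
```

View pics/v10.png

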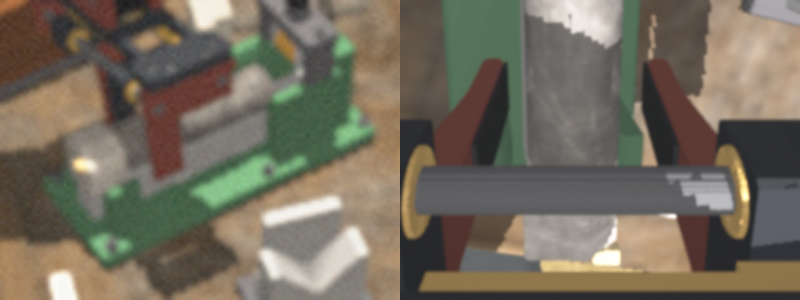

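The bar lies along the rail with the insert on top, at (80,165) in the left half, and its head still slightly high. I'll grip it here: bar x≈−20 keeps the gripper body clear of the yoke all the way home. Then press it gently down.

jog_arm(fingers=[-1,-1,-1,-1,-1,-1,-1,-1], travel=[[0,0,0.2],[0,0,0.2],[0,0,0],[0,0,0],[0,0,0.1],[0,0,0.2],[0,0,0.2],[0,0,0.2]], turn=[0,0,0,0,0,0,0,0])

```text
time_s: 35.6
tcp_pos: [455.6, -174.8, 44.0]
tcp_rot: [0.991, -0.086, -0.017, 0.1]
wrist_force: [-8.2, 9.8, 40.3]
opening: 33.0
```

```bash
python3 lk.py w11.png | grep -E "^(t|-1[0-3]0|-50|0|30)"
```

```text
t 35.6 grasp in C [-70.5  -0.3  62.6] yaw-want 0.5 axes in C [[1.0, 0.009, -0.014], [0.006, -0.98, -0.2], [-0.016, 0.2, -0.98]] F [-9.8  8.1 40.3] op 33.0
-130 42 top 77.7 y of top -13.7 y rng [-16.3  -7. ] slope deg -6.9
-120 588 top 81.0 y of top -0.2 y rng [-15.   18.1] slope deg 4.2
-110 746 top 80.9 y of top 0.4 y rng [-14.9  18.2] slope deg 3.5
-100 444 top 80.7 y of top 0.9 y rng [-5.7 18.1] slope deg -5.7
-50 1006 top 79.7 y of top -0.7 y rng [-14.7  15.6] slope deg -5.8
0 1349 top 78.8 y of top -1.0 y rng [-15.3  15. ] slope deg -6.6
30 1709 top 78.3 y of top -1.1 y rng [-23.6  23.4] slope deg -8.0
```

Mostly seated. Ease the pressure and start sliding towards the stop.

jog_arm(fingers=[-1,-1,-1,-1,-1,-1], travel=[[0,0,-0.2],[0.3,0,-0.05],[0.5,0,0],[0.5,0,0],[0.5,0,0],[0.4,0,0]], turn=[0,0,0,0,0,0])

```text
time_s: 36.15
tcp_pos: [475.9, -176.8, 44.3]
tcp_rot: [0.991, -0.087, -0.02, 0.098]
wrist_force: [-1.7, 1.0, -4.6]
opening: 32.9
```

```bash
python3 lk.py w12.png | grep -E "^(t|-1[0-3]0|-90|-30|0|30|20)"
```

```text
t 36.15 grasp in C [-50.1   1.4  63. ] yaw-want 0.5 axes in C [[1.0, 0.009, -0.021], [0.005, -0.98, -0.198], [-0.022, 0.198, -0.98]] F [-1.9  0.7 -4.6] op 32.9
-110 40 top 77.5 y of top -11.7 y rng [-14.8  -5.2] slope deg -9.6
-100 585 top 81.1 y of top 1.8 y rng [-13.6  19.7] slope deg 8.8
-90 732 top 81.0 y of top 2.2 y rng [-13.4  19.5] slope deg 8.5
-30 997 top 79.7 y of top 1.2 y rng [-13.1  17.4] slope deg 2.2
0 1194 top 79.2 y of top 1.2 y rng [-13.3  17.3] slope deg 1.3
20 1413 top 79.0 y of top 1.3 y rng [-14.9  17.5] slope deg 1.5
30 1820 top 77.6 y of top 0.9 y rng [-23.5  23.2] slope deg 1.2
```

jog_arm(fingers=[-1,-1,-1,-1,-1,-1,-1], travel=[[0.3,0.06,0],[0.5,0.04,0],[0.6,0,0],[0.6,0,0],[0.6,0,0],[0.6,0,0],[0.5,0,0]], turn=[0,0,0,0,0,0,0])

```text
time_s: 36.78
tcp_pos: [480.9, -179.3, 42.4]
tcp_rot: [0.99, -0.093, -0.052, 0.087]
wrist_force: [-17.1, 8.0, 21.8]
opening: 33.0
```

```bash
python3 lk.py w13.png | grep -E "^(t|-1[0-3]0|-[5-9]0|-30|0|30|20)"
```

```text
t 36.78 grasp in C [-43.5  -0.4  61.1] yaw-want 0.1 axes in C [[0.996, 0.002, -0.088], [-0.014, -0.983, -0.182], [-0.086, 0.182, -0.979]] F [-18.3   4.8  21.8] op 33.0
-100 230 top 79.0 y of top -2.8 y rng [-17.7   1.1] slope deg 17.7
-90 624 top 80.0 y of top 1.3 y rng [-15.7  17. ] slope deg 4.0
-80 641 top 79.9 y of top 1.7 y rng [-12.6  17.1] slope deg 3.8
-70 156 top 79.9 y of top 5.4 y rng [-4.1 17.2] slope deg -4.9
-60 46 top 73.7 y of top -13.2 y rng [-16.   16.1] slope deg 0.0
-50 936 top 114.8 y of top -8.6 y rng [-15.5  18.3] slope deg -40.3
-30 2901 top 107.1 y of top -11.8 y rng [-23.   23.5] slope deg -43.9
0 1184 top 78.8 y of top -0.6 y rng [-14.7  15.7] slope deg -4.1
20 1438 top 78.6 y of top -0.2 y rng [-17.6  16.1] slope deg -4.0
30 2061 top 78.4 y of top -0.3 y rng [-23.5  23.2] slope deg -3.8
```

The roller is engaging at 18 N. Continue with larger pushes, taking off the downward component.

jog_arm(fingers=[-1,-1,-1,-1,-1,-1], travel=[[0.6,0,-0.25],[1,0,-0.15],[1,0,-0.12],[1,0,-0.12],[1,0,-0.12],[1,0,-0.12]], turn=[0,0,0,0,0,0])

```text
time_s: 37.33
tcp_pos: [506.9, -183.6, 41.4]
tcp_rot: [0.989, -0.098, -0.083, 0.079]
wrist_force: [-28.0, 12.4, 29.1]
opening: 32.8
```

```bash
python3 lk.py w14.png | grep -E "^(t|-1[0-3]0|-[5-9]0|0|30|20)"
```

```text
t 37.33 grasp in C [-15.9  -0.2  59.9] yaw-want -0.1 axes in C [[0.989, -0.002, -0.151], [-0.028, -0.985, -0.169], [-0.148, 0.172, -0.974]] F [-29.7   7.2  29.1] op 32.8
-80 73 top 75.2 y of top -13.0 y rng [-17.   -8.3] slope deg -2.8
-70 410 top 79.5 y of top 2.0 y rng [-15.8  16.8] slope deg 6.1
-60 579 top 79.5 y of top 3.6 y rng [-15.4  17. ] slope deg 5.7
-50 532 top 79.4 y of top 3.4 y rng [-9.4 17.1] slope deg 2.4
0 2569 top 106.7 y of top -10.9 y rng [-22.6  23.6] slope deg -44.7
20 975 top 122.4 y of top 15.7 y rng [-8.7 20.1] slope deg -26.2
30 89 top 124.9 y of top -12.4 y rng [-19.7  -0.1] slope deg -76.7
```

It looks home: about 30 N against the stop. Ease off, let go gradually, rise clear and check.

jog_arm(fingers=[-1,-0.4,-0.27,-0.25,-0.24,-0.22,-0.2,-0.1,0.3,0.8,1,1,1,1,1], travel=[[0,0,-0.3],[0,0,-0.1],[0,0,0],[0,0,0],[0,0,0],[0,0,0],[0,0,0],[0,0,0],[0,0,0],[0,0,0],[0,0,0],[-0.4,0.1,-1],[-0.6,0.2,-1.5],[-0.8,0.3,-1.5],[-0.8,0.3,-1]], turn=[0,0,0,0,0,0,0,0,0,0,0,0,0,0,0])

```text
time_s: 38.63
tcp_pos: [491.6, -181.1, 103.0]
tcp_rot: [0.989, -0.098, -0.082, 0.08]
wrist_force: [-0.3, -0.6, 1.6]
opening: 82.8
```

```bash
python3 lk.py w15.png; python3 - <<'E'
from c import *
o=env.get_obs();s=cams.snapshot("wrist");Q=((pts(s,o)-O)@B.T).reshape(-1,3)
q=Q[(abs(Q[:,1])<18)&(Q[:,2]>62)&(Q[:,2]<82)];print("min x all",np.percentile(q[:,0],[0.1,.5]).round(1))
h=q[(abs(q[:,1])<5)&(q[:,2]>74)];print("head face x",np.percentile(h[:,0],[.2,1]).round(1))
E
```

```text
t 38.63 grasp in C [-31.4  -0.5 121.5] yaw-want -0.1 axes in C [[0.989, -0.002, -0.15], [-0.028, -0.985, -0.173], [-0.147, 0.175, -0.974]] F [-0.2 -0.7  1.6] op 82.8
-80 89 top 73.6 y of top -13.9 y rng [-18.9  -9.4] slope deg 0.1
-70 377 top 79.3 y of top 5.1 y rng [-17.3  15.6] slope deg 6.1
-60 411 top 79.1 y of top 4.2 y rng [-16.9  15.7] slope deg 5.8
-50 472 top 79.1 y of top 3.8 y rng [-16.7  15.7] slope deg 4.8
-40 436 top 78.6 y of top -1.1 y rng [-15.6  15. ] slope deg -6.1
-30 474 top 78.6 y of top -1.0 y rng [-15.5  15. ] slope deg -5.7
-20 512 top 78.6 y of top -0.6 y rng [-16.4  15.1] slope deg -5.3
-10 547 top 78.7 y of top -1.1 y rng [-16.2  14.9] slope deg -6.0
0 568 top 78.6 y of top -1.2 y rng [-16.1  14.8] slope deg -6.1
10 613 top 78.5 y of top -1.0 y rng [-16.   14.9] slope deg -5.9
20 678 top 78.5 y of top -1.3 y rng [-17.8  15.2] slope deg -6.3
30 941 top 78.4 y of top -1.0 y rng [-23.3  23.1] slope deg -6.1
40 526 top 78.5 y of top -1.0 y rng [-23.1  23.3] slope deg -5.7
50 1575 top 120.4 y of top 6.9 y rng [-23.2  23.3] slope deg 0.4
60 1193 top 120.4 y of top 12.3 y rng [-23.5  23.6] slope deg -0.4
70 2149 top 120.5 y of top 5.7 y rng [-23.3  23.3] slope deg 0.2
80 1477 top 84.0 y of top 1.0 y rng [-22.   22.8] slope deg -4.0
min x all [-81.7 -78.8]
head face x [-75.6 -73.9]
```

The bar is home: head face at −74.5 puts the shank end at about +79.5, against the stop. It has about 5.5° of residual roll, held by roller friction. I'll level it by pressing lightly on the high (+y) edge of the head with closed fingertips.

jog_arm(fingers=[-1,-1,-1,-1,-1,-1,-1,-1,-1,-1], travel=[[-0.5,-0.1,0],[-0.6,-0.1,0],[-0.6,-0.1,0],[-0.5,-0.1,0],[-0.1,-0.1,0],[0,0,0],[0,0,0],[0,0,0.3],[0,0,0.4],[0,0,0.2]], turn=[0,0,0,0,0,0,0,0,0,0])

```text
time_s: 39.57
tcp_pos: [466.6, -170.8, 96.2]
tcp_rot: [0.989, -0.097, -0.081, 0.08]
wrist_force: [-0.1, -0.6, -0.2]
opening: 24.8
```

```bash
python3 -c "
from c import *
st();o=env.get_obs();print('TCP in C',(B@(np.array(o['tcp_pos'])-O)).round(1))"
```

```text
t 39.57 grasp in C [-57.9   5.1 114.7] yaw-want -0.1 axes in C [[0.989, -0.001, -0.148], [-0.027, -0.985, -0.171], [-0.145, 0.173, -0.974]] F [ 0.  -0.6 -0.2] op 24.8
TCP in C [-60.7   1.9  96.2]
```

jog_arm(fingers=[-1,-1,-1,-1,-1,-1,-1,-1], travel=[[0,0,0],[0,0,0],[0.04,-0.03,0.3],[0.04,-0.03,0.3],[0.04,-0.03,0.3],[0.03,-0.03,0.2],[0.02,0,0.15],[0.02,0,0.15]], turn=[0,0,0,0,0,0,0,0])

```text
time_s: 40.23
tcp_pos: [466.3, -172.6, 80.7]
tcp_rot: [0.989, -0.097, -0.082, 0.08]
wrist_force: [-4.8, 7.2, 33.3]
opening: 0.8
```

```bash
python3 lk.py w16.png | grep -E "^(t|-[5-8]0|0)"
```

```text
t 40.23 grasp in C [-57.9   3.3  99.2] yaw-want -0.1 axes in C [[0.989, -0.002, -0.149], [-0.028, -0.985, -0.171], [-0.146, 0.173, -0.974]] F [-6.   6.2 33.3] op 0.8
-70 93 top 78.8 y of top 14.6 y rng [-17.8  15.9] slope deg 0.0
-60 216 top 104.6 y of top 3.8 y rng [-17.2  15.9] slope deg -65.2
-50 1108 top 99.9 y of top 2.9 y rng [-16.2  15.7] slope deg 9.2
0 852 top 78.6 y of top -1.1 y rng [-15.9  15.1] slope deg -6.0
```

Pressed at 33 N. Rise straight up and check with a last look.

jog_arm(fingers=[-1,-1,-1,-1,-1,-1,-1], travel=[[0,0,-0.5],[-0.1,0.1,-1.5],[-0.3,0.2,-2],[-0.3,0.3,-2],[-0.3,0.3,-2],[0,0,-1],[0,0,0]], turn=[0,0,0,0,0,0,0])

```text
time_s: 40.87
tcp_pos: [470.6, -166.4, 174.9]
tcp_rot: [0.989, -0.098, -0.083, 0.079]
wrist_force: [-0.0, 0.5, -0.5]
opening: 0.5
```

```bash
python3 lk.py w17.png | grep -E "^(t|-[4-8]0|0|30)"; python3 - <<'E'
from c import *
o=env.get_obs();s=cams.snapshot("wrist");Q=((pts(s,o)-O)@B.T).reshape(-1,3)
q=Q[(abs(Q[:,1])<18)&(Q[:,2]>62)&(Q[:,2]<82)]
h=q[(abs(q[:,1])<5)&(q[:,2]>74)];print("head face x",np.percentile(h[:,0],[.2,1]).round(1),"F",np.round(o["wrist_force"],1))
h=Q[(Q[:,0]>-71)&(Q[:,0]<-49)&(abs(Q[:,1])<13)&(abs(Q[:,2]-78)<5)]
c=np.linalg.lstsq(np.c_[h[:,:2],np.ones(len(h))],h[:,2],rcond=None)[0];print("roll",np.degrees(np.arctan(c[1])).round(1))
i=q[(q[:,0]<-77)];print("insert z,y",np.median(i,0).round(1))
# bystanders before/after in top view (depth change)
t=cams.snapshot("top");P0=pts(dict(np.load("top.npz")));P1=pts(t);d=abs(P1[...,2]-P0[...,2])>8
for n,b in {"bolts/mallet near V":(300,480,225,345),"bolts right top":(315,420,115,200),"bolts left":(155,270,40,180)}.items():
    print(n,int(d[b[2]:b[3],b[0]:b[1]].sum()))
w=s["img"];c1=t["img"][130:350,150:480]
save("v17.png",np.hstack([cv2.resize(c1,(450,300)),cv2.resize(w,(350,300))]))
E
```

```text
t 40.87 grasp in C [-54.7  10.1 193.4] yaw-want -0.2 axes in C [[0.989, -0.003, -0.151], [-0.029, -0.985, -0.171], [-0.148, 0.173, -0.974]] F [-0.1  0.5 -0.5] op 0.5
-80 68 top 73.9 y of top -14.7 y rng [-19.1  -9.4] slope deg 0.0
-70 268 top 79.3 y of top 3.3 y rng [-16.8  15.7] slope deg 5.6
-60 286 top 79.3 y of top 3.9 y rng [-17.1  15.6] slope deg 4.2
-50 311 top 79.4 y of top 3.3 y rng [-17.   15.7] slope deg 4.5
-40 303 top 78.7 y of top -1.2 y rng [-16.3  14.7] slope deg -6.2
0 384 top 78.9 y of top -1.2 y rng [-16.3  14.9] slope deg -6.5
30 579 top 78.6 y of top -1.1 y rng [-23.4  23.2] slope deg -7.4
head face x [-75.6 -74.2] F [0.2 0.3 0.1]
roll 5.9
insert z,y [-79.6 -13.2  72.7]
bolts/mallet near V 358
bolts right top 86
bolts left 12801
```

View pics/v17.png

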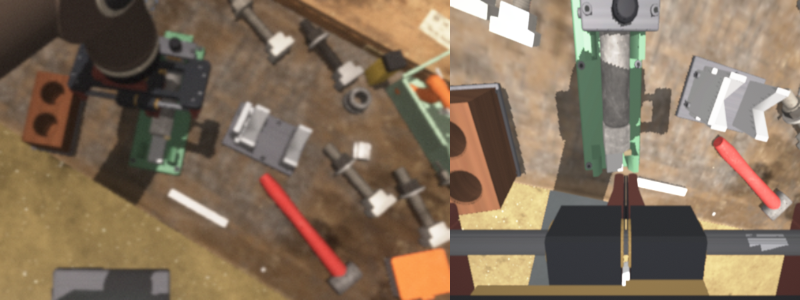

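The last view shows the bar in the cradle under the roller, the stand and V-blocks empty, and the bolts and mallet where they were (mallet handle end still at (344,262) in top-view pixels). Handing in.

```bash
python3 -c "
from h import *
env.close_job()"
```

```text
the job is handed in; nothing more can be done
```

The bar is home in the setting cradle, under the sprung roller and against the stop, with the insert on top but about 5° off level. I handed the job in at about 41 s, with the gripper clear above the bar.

**What I did**
- **V-blocks:** I took the bar out by its head and tipped it down into the V-blocks with its foot in the groove. I eased the grip off over the last few millimetres and let go. It lay level there, with its shank end by the plate.
- **Cradle:** I took the bar afresh across its shank and laid it on the rail. I then gripped it once more and slid it in under the roller until it met about 30 N at the stop.

**Last checks**
- **Position:** the head face is at x ≈ −74.5 mm in the cradle, which puts the shank end at about +79.5 mm, within 1 mm of the stop.
- **Force:** the wrist force is near 0 N.
- **Bystanders:** by eye, the T-bolts and mallet are where they were. My depth comparison around them was too noisy to confirm it: it flagged 358 changed pixels near the V-blocks. The area by the left-hand bolts was hidden by the arm and could not be checked.

**What did not go cleanly**
- **Residual roll:** the head still measures about 5° of roll, insert side slightly low. Pressing on it with about 33 N did not take that out.
- **First tipping attempt:** the bar's foot slipped off the V-block's inner edge while the bar was held. I re-seated it and tipped again.
- **First lay on the rail:** the head caught on a low cheek and needed nudging down. The downward force briefly reached about 42 N at the wrist when laying the bar and 40 N when pressing it down.

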